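# Eject a bar of laundry soap from its mould and lay it out to cure

## Task

The green bar of laundry soap has set in the sloping wooden mould. Press the red ejector pedal fully down so that the soap's other end comes up, draw the bar out of the mould, and set it down, without dropping it, flat and the same way up in the middle of the cork slip on the curing rack, lengthwise along the slip. Do not disturb anything else on the bench.

Things in the scene. Friction and masses are not known exactly. Their poses are not given: they have to be found in the camera images.
- soap: Green bar of laundry soap, a block 48 (its x) by 120 (its y, the length) by 40 mm (its z), about 0.23 kg, rigid. Origin: centre of its underside; z points out of the top face. At the start it lies in the mould cavity, its top flush with the mould's rim, so it cannot be gripped until the ejector has raised it.
- mould: Fixed pale wooden mould on a low stand, 83 by 150 mm over its walls; a tongue and pedal run 65 mm on beyond its +y end. Origin: on the bench under the cavity; z up, x away from the robot at yaw 0. The mould leans 30 deg about its y axis: its open face looks up and to its -x side, normal (-0.5, 0, 0.866) in this frame. Walls 16 mm thick (end wall 13). Above it is free.
- cavity (a point): Middle of the mould's open face, level with the rim, 90 mm above the bench. The cavity is 51 (up the slope) by 123 (along y) by 40 mm deep over the ejector plate. The point's axes are those of the mould body (z up, not leaning).
- ejector (a joint): Steel bell crank hinged across the slope at the cavity floor, +y end: plate under the soap, red pedal outside. 0 = down, 0.26 rad = pedal on its stop: pedal pressed 13 mm along the normal, soap's -y end 31 mm up, its +y end still at the bottom, bar at 15 deg to the face. Stiff hinge: moves under 8 to 14 N at mid-pad, then stops dead; the soap stays up when let go (pushed hard, it sinks).
- pedal (a point): Middle of the top face of the red pedal pad, 44 (up the slope) by 40 mm (along the mould's y), 50 mm beyond the hinge. Axes: z out of the pad (leaning 30 deg as the mould does, turning with the ejector), y along the mould's length away from the cavity.
- rack: Fixed slatted wooden curing rack, 152 (x) by 310 (y) by 30 mm high, with three bays 100 mm apart along its y. Origin: centre of its underside.
- slip: Thin cork slip lying fixed in the one empty bay of the rack, 72 (x) by 140 (y, lengthwise) by 3 mm, its top 33 mm above the bench. Its length runs across the rack, along the rack's x. Origin: centre of its underside, 30 mm above the bench. Which of the three bays it lies in changes.
- cured_a: Cream bar of cured soap, 48 by 120 by 40 mm, loose on the rack in another bay, lengthwise as the slip. Origin: centre of its underside. Leave alone.
- cured_b: Mauve bar of cured soap, 48 by 120 by 40 mm, loose on the rack in another bay. Origin: centre of its underside. Leave alone.
- dispenser: White bottle with black cap, 68 mm across, 180 mm high, loose. Origin: centre of its underside. Leave alone.
- jar: Amber jar with wooden lid, 84 mm across, 120 mm high, loose. Origin: centre of its underside. Leave alone.
- brush: Wooden scrubbing brush, 55 by 150 by 42 mm, loose. Origin: centre of its underside. Leave alone.
- spatula: Spatula with wooden handle lying flat on the bench, 200 mm long, loose. Leave alone.
- plant_pot: White pot with a green plant, 100 mm across, about 180 mm high, loose. Origin: centre of its underside. Leave alone.
There are look-alikes about, which are no part of the job. What is shaped like the soap but purple or yellow is not meant.

How it is judged:
On the way, in this order (a step that is already met when the one before it is completed fails the run):
1. the ejector pedal has been pressed down to its stop (ejector past 0.23 rad) (value of joint ejector above 0.23 rad), for 0.2 s.
2. the soap is held by the fingers, drawn out clear of the mould (touching it nowhere, the middle of its underside over 95 mm above the bench) (contact force between soap and the fingers above 1 N and contact force between soap and mould below 0.05 N and z of soap in the frame of mould above 0.095 m), for 0.2 s.
3. the soap is set down, not dropped: still between the fingers with its underside less than 10 mm over the cork slip's top and its middle within 15 mm of the slip's middle (contact force between soap and the fingers above 1 N and z of soap in the frame of slip below 0.013 m and horizontal distance between soap and slip below 0.015 m), for 0.1 s.
At the end, for the whole second after the job is handed in: The green soap lies at rest and let go on the cork slip, top up (tilt under 0.08 rad), its middle within 15 mm of the slip's middle and its length within 0.17 rad of the slip's; the two cured bars, bottle, jar, brush, spatula and plant are within 30 mm of where they began (horizontal distance between soap and slip below 0.015 m and z of soap in the frame of slip between 0 and 0.006 m and angle between soap's own z axis and vertical below 0.08 rad and angle between the y axis of soap and the y axis of slip, either way round below 0.17 rad and linear speed of soap below 0.02 m/s and angular speed of soap below 0.1 rad/s and distance of each of cured_a, cured_b, dispenser, jar, brush, spatula, plant_pot from where it was at the start of the episode below 0.03 m); the robot touches nothing.
It fails at once if a bystander (cured bar, bottle, jar, brush, spatula, plant) is moved more than 30 mm (distance of any of cured_a, cured_b, dispenser, jar, brush, spatula, plant_pot from where it was at the start of the episode above 0.03 m).
It also fails if it takes over 48 s, if anything falls off the work surface, if the arm or the gripper's body presses on something with over 40 N, if the wrist force passes 120 N, or if a joint passes its speed limit or range.

## Robot

A 6-joint arm with a two-finger parallel gripper is mounted at the origin on the work surface. World frame = base frame: x ahead of the robot, y to its left, z up, the work surface at z = 0. Lengths are in m, angles in rad, forces in N, time in s.
With the tool pointing down it reaches from about 0.375 to 0.9 m from the base axis. Payload 3.1 kg.
Tool frame: the origin (TCP) lies between the finger pads; the fingertips stand 8 mm ahead of it and the grasp point (between the pads) lies 11 mm behind it; z points along the fingers, y is the line along which they close (so a half turn about z gives the same grasp; the last joint's range is limited). The gripper opens to 87 mm and grips with 3 to 60 N. Pads are 19 mm wide; open, the fingers measure 117 mm over their backs; the gripper's body (75 mm by 190 mm) begins 51 mm behind the grasp point.
Start: joints at [-1.468, 0.527, 1.433, -0, 1.181, -0.178], TCP at [0.174, -0.6, 0.231] pointing down, gripper open.
Joint ranges: [-3.08, 3.08], [-0.75, 2.2], [0.22, 2.44], [-1.43, 4.57], [0, 2.65], [-2.85, 2.85]. Speed limits (rad/s): [2.79, 2.79, 3.14, 3.14, 3.14, 3.14].

## Interface

Orientations are given as a unit quaternion [x, y, z, w].
In Python, from rig import robot gives the robot as it stands.
- The arm moves only by the tool move_arm, never from a script. Its argument "motion" is text: rows parted by semicolons, each of 5 numbers parted by spaces: the opening, from -1 (shut) to 1 (fully open), then the shift along the tool's x, y, z normalised to -1 to 1, where 1 is 0.2 m, then the turn about the tool's z normalised to -1 to 1, where 1 is pi rad. A call has 1 to 12 rows; each row is the pose to reach, as a shift and turn from the pose commanded when the call began, along the tool's axes at that moment, turning the shorter way round; what a row does not reach only later rows make up. A row lasts 1/12 s, in which the tool goes at most 41.7 mm and 7.16 degrees, less where a joint would pass 70% of its speed; a pose out of reach is approached as far as the arm can. A call with a number of a shift or a turn outside -1 to 1 is refused whole. A call with a gripper value outside its range is refused whole. The fingers move at their own pace and stop on an object; "newtons" is the grip in N (left out, the last holds). Time passes only in rows, so rows that repeat a pose let the fingers close. It gives the time, the measured TCP pose, the force, the opening and the grip force at its end, in the units of the state.
- robot.get_obs(): the state, without advancing time (a new reading comes with each control period).
- robot.camera(name): name is "scene" or "top"; returns (picture, depth): 384x512x3 uint8, red, green, blue; 384x512 float32, m along the optical axis (not along the pixel's ray), 0 where there is no reading.
- robot.camera_model(name): a dict with "mtx" (3x3 intrinsics, pixels), "D" ([k1, k2, p1, p2, k3] as OpenCV has them; the pictures are not rectified), "position" and "attitude" of the camera in the world. Camera axes: x right, y down, z forward; pixel columns grow to the right and rows downward; lengths in m; the calibration is good to about 2 mm. A picture is of the moment at which its call begins. camera_model takes no time and is no camera call.
- robot.hand_in(): hands the job in; it is judged then, once.
The state is a dict: "time": time; "q": joint angles; "joint_velocities": joint speeds; "joint_torque": joint torques, N m; "position": TCP position; "tool_rot": TCP orientation; "ft_force": force on the tool from outside, world axes, zero at the start; "moment": the same for the moment, N m; "grip_width": finger opening in m; "grip_force": force on a finger pad.
Only numpy, scipy, OpenCV 4.12 (cv2) and the standard library are available. Lean on these libraries where they do the work, as an engineer would, in place of code of your own. Each camera call takes 0.05 s, during which the arm holds its last target. There are 200 camera calls.

## Working session

There is one attempt and no reset: what is moved stays moved. The work goes in short steps, Python scripts to look and compute and a tool call to move; the robot and the scene stay as the last step left them, time stands still between calls to the robot, and variables do not carry over. Pictures are saved under pics/ and viewed, at most 10 in all, crops included, and the job is handed in when it is done.

Besides the shell and the picture viewer there is one more tool, called after ">>>" as name(argument=value, ...), one argument or row to a line, values as JSON. move_arm: Moves the arm, as the interface text tells. Its arguments: {"type":"object","properties":{"motion":{"type":"string"},"newtons":{"type":"number"}},"required":["motion"]}

```bash
mkdir -p pics; ls; cat > h.py <<'E'
import numpy as np, cv2
from rig import robot
from scipy.spatial.transform import Rotation as R
def cam(n):
    im,d=robot.camera(n); return im,d,robot.camera_model(n)
def pose(m):
    a=np.array(m["attitude"],float)
    Rm=a if a.shape==(3,3) else R.from_quat(a).as_matrix()
    return Rm,np.array(m["position"],float)
def rays(m,uv):
    n=cv2.undistortPoints(np.array(uv,float).reshape(-1,1,2),np.array(m["mtx"]),np.array(m["D"])).reshape(-1,2)
    return np.c_[n,np.ones(len(n))]
def cloud(m,uv,d):  # d per-pixel depth values
    Rm,p=pose(m); return (rays(m,uv)*np.array(d)[:,None])@Rm.T+p
def onplane(m,uv,z):
    Rm,p=pose(m); r=rays(m,uv)@Rm.T; return p+r*((z-p[2])/r[:,2])[:,None]
E
python3 - <<'E'
from h import *
print(robot.get_obs())
for n in("scene","top"):
    im,d,m=cam(n); cv2.imwrite(f"pics/{n}0.png",im[:,:,::-1]); np.savez(f"pics/{n}0.npz",im=im,d=d); print(m)
E
```

```text
pics
{'time': 0.0, 'q': array([-1.46751932e+00,  5.28461830e-01,  1.43388192e+00, -3.42447462e-05,
        1.18140116e+00, -1.78543457e-01]), 'joint_velocities': array([ 0.000132  ,  0.00095902, -0.00135903, -0.00054319, -0.00019207,
       -0.00040159]), 'joint_torque': array([-9.35920610e-06, -4.40043962e+01, -1.76592153e+01,  6.33513811e-02,
        5.82033175e-02, -1.66176224e-04]), 'position': array([ 0.17373426, -0.59963009,  0.22958077]), 'tool_rot': array([ 9.90087081e-01,  1.40450755e-01,  2.46662288e-05, -1.07596122e-03]), 'ft_force': array([0.30996244, 1.06917304, 0.43066933]), 'moment': array([-0.03212432,  0.00932502,  0.04916744]), 'grip_force': 0.0, 'grip_width': 0.08662763131533925}
{'mtx': array([[352.96734511,   0.        , 260.97477974],
       [  0.        , 352.96734511, 190.913948  ],
       [  0.        ,   0.        ,   1.        ]]), 'D': array([-0.02143005,  0.        ,  0.        ,  0.        ,  0.        ]), 'position': array([ 0.94713427, -0.44244749,  0.73758835]), 'attitude': array([ 0.87847728,  0.30768837, -0.12964346, -0.34175739])}
{'mtx': array([[401.36386505,   0.        , 252.66273435],
       [  0.        , 401.36386505, 192.51213114],
       [  0.        ,   0.        ,   1.        ]]), 'D': array([-0.05560127,  0.        ,  0.        ,  0.        ,  0.        ]), 'position': array([0.41500596, 0.00404681, 1.22374836]), 'attitude': array([ 0.71534201, -0.69497032,  0.05019252, -0.05275197])}
```

View pics/scene0.png

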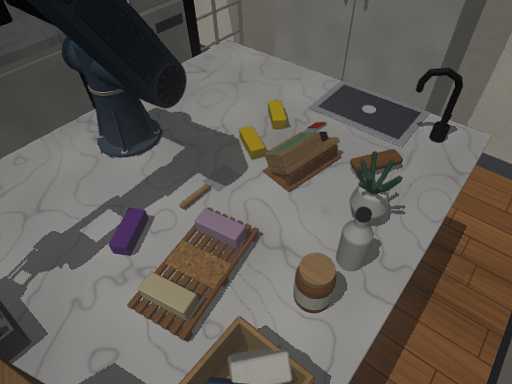

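View pics/top0.png

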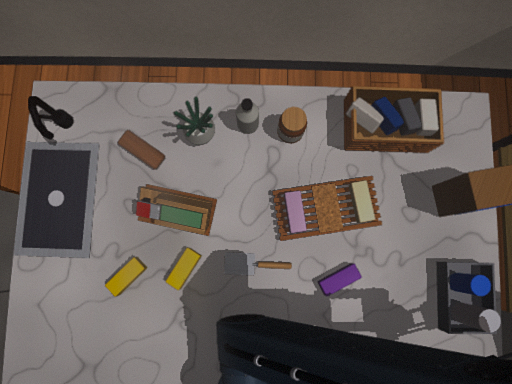

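The top view shows the mould's green soap at about (183,216) and the red pedal at (144,210). The cork slip is the rack's middle bay at (328,208), between the mauve bar (295,212) and the cream bar (363,201). Next I'll measure these.

```bash
cat >> h.py <<'E'
def biggest(mask):
    n,l,s,c=cv2.connectedComponentsWithStats(mask.astype(np.uint8)); i=1+np.argmax(s[1:,4]); return l==i
def hsvmask(im,lo,hi,roi):
    h=cv2.cvtColor(im,cv2.COLOR_RGB2HSV); k=cv2.inRange(h,lo,hi)>0
    r=np.zeros_like(k); r[roi[1]:roi[3],roi[0]:roi[2]]=1
    return biggest(k&r)
def tri(ms,uvs):
    A=np.zeros((3,3));b=np.zeros(3);P=[]
    for m,uv in zip(ms,uvs):
        Rm,p=pose(m); r=Rm@rays(m,[uv])[0]; r/=np.linalg.norm(r); Q=np.eye(3)-np.outer(r,r); A+=Q;b+=Q@p;P.append((p,r))
    x=np.linalg.solve(A,b); return x,[np.linalg.norm(np.cross(x-p,r)) for p,r in P]
E
python3 - <<'E'
from h import *
np.set_printoptions(precision=4,suppress=True)
D={n:np.load(f"pics/{n}0.npz") for n in("scene","top")}; M={n:robot.camera_model(n) for n in D}
S={"soap":((40,60,30),(85,255,255),{"top":(150,195,215,235),"scene":(260,120,320,165)}),
"pedal":((0,150,60),(6,255,255),{"top":(125,195,160,225),"scene":(300,115,335,140)}),
"slip":((8,100,60),(18,255,255),{"top":(310,178,346,240),"scene":(165,235,240,290)}),
"mauve":((135,30,60),(165,255,255),{"top":(280,185,310,240),"scene":(185,200,260,255)}),
"cream":((18,30,100),(32,160,255),{"top":(345,175,380,230),"scene":(130,265,210,325)})}
for k,(lo,hi,roi) in S.items():
    cs=[]
    for n in D:
        im,d=D[n]["im"],D[n]["d"]; mk=hsvmask(im,lo,hi,roi[n]); v,u=np.nonzero(mk); dd=d[v,u]; g=dd>0
        P=cloud(M[n],np.c_[u,v][g],dd[g]); med=np.median(P,0)
        rect=cv2.minAreaRect(np.c_[u,v].astype(np.float32)); cs.append(rect[0])
        g2=np.linalg.norm(P-med,axis=1)<.1; Q=P[g2]; U,s,Vt=np.linalg.svd(Q-Q.mean(0),full_matrices=False)
        print(k,n,g.sum(),"rect",np.round(rect[0],1),np.round(rect[1],1),"med",med,"mean",Q.mean(0),"ax",Vt[0],"nrm",Vt[2],"ext",np.ptp((Q-Q.mean(0))@Vt.T,axis=0))
    print("  tri",*tri([M[n] for n in D],cs))
E
```

```text
soap scene 181 rect [290.5 143. ] [ 5.5 40. ] med [0.5124 0.2092 0.0956] mean [0.5121 0.2099 0.0951] ax [0.197  0.9803 0.0126] nrm [ 0.4884 -0.0869 -0.8683] ext [0.1187 0.0486 0.0045]
soap top 585 rect [181.1 216. ] [41.8 15.4] med [0.5073 0.2082 0.0901] mean [0.5071 0.2093 0.0896] ax [-0.1728 -0.9849 -0.0073] nrm [-0.4799  0.0777  0.8739] ext [0.1192 0.0505 0.0187]
  tri [0.509  0.2124 0.0913] [np.float64(0.0013950265903851559), np.float64(0.0013950265903850756)]
pedal scene 50 rect [316. 125.] [ 4. 16.] med [0.528  0.3162 0.1026] mean [0.5276 0.318  0.1013] ax [0.8306 0.4222 0.3631] nrm [ 0.4491 -0.1222 -0.8851] ext [0.0484 0.0459 0.0052]
pedal top 171 rect [143.  209.5] [15. 12.] med [0.5239 0.32   0.0977] mean [0.5232 0.3202 0.0973] ax [-0.7606  0.1537 -0.6308] nrm [-0.6061  0.18    0.7747] ext [0.0904 0.038  0.0638]
  tri [0.524  0.3207 0.0976] [np.float64(0.0016645205910575235), np.float64(0.0016645205910576165)]
slip scene 2541 rect [200.2 262.1] [64.8 58.1] med [ 0.5585 -0.2051  0.0325] mean [ 0.5567 -0.2033  0.0322] ax [ 0.9441  0.3296 -0.003 ] nrm [0.0018 0.0039 1.    ] ext
[... 590 characters left out ...]
[ 0.5319 -0.1134  0.0694] ax [-0.984  -0.1775 -0.0117] nrm [-0.0084 -0.0194  0.9998] ext [0.1193 0.0536 0.0783]
  tri [ 0.5346 -0.1126  0.0547] [np.float64(0.0019167793307706983), np.float64(0.001916779330770778)]
cream scene 1370 rect [165.2 293.6] [54.3 27.7] med [ 0.573  -0.3112  0.0696] mean [ 0.5727 -0.3106  0.0673] ax [0.9751 0.2207 0.0195] nrm [ 0.0423 -0.272   0.9614] ext [0.1193 0.0553 0.0708]
cream top 628 rect [362.9 200.9] [40.8 15.6] med [ 0.5684 -0.3106  0.0699] mean [ 0.5688 -0.3105  0.07  ] ax [-0.9787 -0.2052 -0.0026] nrm [ 0.0056 -0.014  -0.9999] ext [0.1189 0.0466 0.0139]
  tri [ 0.57   -0.3115  0.0635] [np.float64(0.0007161677958786463), np.float64(0.0007161677958785724)]
```

```bash
cat >> h.py <<'E'
# mould frame: yaw -0.18, face centre C
C=np.array([.5095,.2105,.0920]); XM=np.array([.984,-.179,0]); YM=np.array([.179,.984,0]); N=-.5*XM+np.array([0,0,.866])
def go(t,ydir=None):
    """shifts (units of 0.2 m) and turn (units of pi) from the present pose"""
    o=robot.get_obs(); Rm=R.from_quat(o["tool_rot"]).as_matrix()
    s=Rm.T@(np.array(t)-o["position"])/.2; k=0
    if ydir is not None:
        l=Rm.T@np.r_[ydir[:2],0]; k=np.arctan2(-l[0],l[1])/np.pi
    print("t",round(o["time"],2),"pos",o["position"].round(4),"shift",s.round(3),"turn",round(k,3))
E
python3 - <<'E'
from h import *
go([.45,-.25,.28],-YM); go([.505,.315,.15],-YM)
im=np.load("pics/scene0.npz")["im"][105:195,235:355]; a=cv2.resize(im,None,fx=4,fy=4,interpolation=cv2.INTER_CUBIC)
im=np.load("pics/top0.npz")["im"][175:245,120:225]; b=cv2.resize(im,(480,320),interpolation=cv2.INTER_CUBIC)
cv2.imwrite("pics/crop0.png",cv2.convertScaleAbs(np.vstack([cv2.resize(a,(480,280)),cv2.resize(b,(480,320))])[:,:,::-1],alpha=1.4))
E
```

```text
t 0.1 pos [ 0.1738 -0.5997  0.2297] shift [ 1.813 -1.296 -0.249] turn 0.147
t 0.1 pos [ 0.1738 -0.5997  0.2297] shift [ 2.863 -3.932  0.407] turn 0.147
```

View pics/crop0.png

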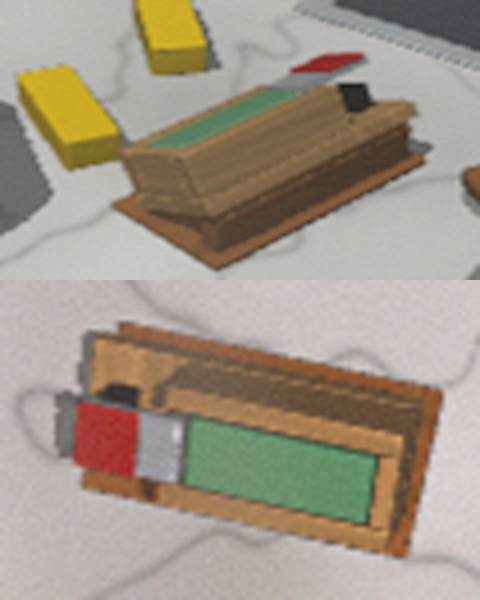

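The crop shows the steel tongue, at the left of the lower picture, running level with the rim from the soap's +y end to the red pedal. Only the -y end has a wall, on the right. The tool can only stay vertical. So I will press the pedal, then straddle the bar lengthwise, and let a finger tip the raised end up until it can be pinched.

>>> move_arm(
  motion="-1 1 -0.71 -0.25 0.147;-1 1 -0.71 -0.25 0.147;-1 1 -0.71 -0.25 0.147;-1 1 -0.71 -0.25 0.147;-1 1 -0.71 -0.25 0.147;-1 1 -0.71 -0.25 0.147;-1 1 -0.71 -0.25 0.147",
  newtons=5,
)

```text
time: 0.68
position: [0.3299, -0.4022, 0.2817]
tool_rot: [0.996, -0.087, 0.001, -0.002]
ft_force: [-0.9, -0.6, 0.4]
grip_width: 0.0483
grip_force: 0.0
```

```bash
python3 -c "
from h import *
go([.45,-.2,.28],-YM); go([.505,.315,.15],-YM)"
```

```text
t 0.68 pos [ 0.3299 -0.4022  0.2817] shift [ 0.416 -1.099  0.013] turn 0.002
t 0.68 pos [ 0.3299 -0.4022  0.2817] shift [ 0.241 -3.681  0.671] turn 0.002
```

>>> move_arm(
  motion="-1 0.35 -1 0 0.002;-1 0.35 -1 0 0.002;-1 0.35 -1 0 0.002;-1 0.35 -1 0 0.002;-1 0.35 -1 0 0.002;-1 0.35 -1 0 0.002",
)

```text
time: 1.18
position: [0.4326, -0.2182, 0.2802]
tool_rot: [0.996, -0.09, -0.0, -0.002]
ft_force: [-0.8, -0.3, 0.5]
grip_width: 0.0083
grip_force: 0.0
```

>>> move_arm(
  motion="-1 0 -1 0 0;-1 0 -1 0 0;-1 0 -1 0 0;-1 0 -1 0 0;-1 0 -1 0 0",
)

```text
time: 1.6
position: [0.4679, -0.0255, 0.2803]
tool_rot: [0.996, -0.093, -0.0, -0.0]
ft_force: [-0.2, 0.1, 0.7]
grip_width: 0.0006
grip_force: 0.0
```

>>> move_arm(
  motion="-1 0 -1 0 0;-1 0 -1 0 0;-1 0 -1 0 0;-1 0 -1 0 0;-1 0 -1 0 0",
)

```text
time: 2.02
position: [0.5055, 0.1712, 0.2803]
tool_rot: [0.996, -0.093, -0.0, -0.0]
ft_force: [0.6, -0.3, 0.2]
grip_width: 0.0004
grip_force: 0.0
```

```bash
python3 -c "
from h import *
go([.515,.3217,.14],-YM)"
```

```text
t 2.02 pos [0.5055 0.1712 0.2803] shift [-0.092 -0.748  0.701] turn -0.002
```

>>> move_arm(
  motion="-1 -0.09 -0.74 0.2 0;-1 -0.09 -0.74 0.2 0;-1 -0.09 -0.74 0.2 0;-1 -0.09 -0.74 0.2 0;-1 -0.09 -0.74 0.7 0;-1 -0.09 -0.74 0.7 0;-1 -0.09 -0.74 0.7 0;-1 -0.09 -0.74 0.7 0",
)

```text
time: 2.68
position: [0.5115, 0.3159, 0.135]
tool_rot: [0.996, -0.093, -0.005, 0.003]
ft_force: [-0.5, -0.5, 0.6]
grip_width: 0.0004
grip_force: 0.0
```

```bash
python3 -c "
from h import *
go([.515,.3217,.1065],-YM)
go(np.array([.515,.3217,.1065])-.013*N,-YM)"
```

```text
t 2.68 pos [0.5115 0.3159 0.135 ] shift [ 0.013 -0.033  0.142] turn -0.002
t 2.68 pos [0.5115 0.3159 0.135 ] shift [ 0.046 -0.033  0.198] turn -0.002
```

>>> move_arm(
  motion="-1 0 -0.01 0.1 0;-1 0 -0.01 0.13 0;-1 0.015 -0.01 0.15 0;-1 0.025 -0.01 0.165 0;-1 0.035 -0.01 0.18 0;-1 0.045 -0.01 0.2 0;-1 0.05 -0.01 0.21 0;-1 0.05 -0.01 0.21 0",
)

```text
time: 3.35
position: [0.524, 0.3246, 0.1036]
tool_rot: [0.995, -0.095, -0.0, -0.006]
ft_force: [-11.6, 16.3, 17.6]
grip_width: 0.0005
grip_force: 12.0
```

>>> move_arm(
  motion="-1 0.01 0 0.02 0;-1 0.02 0 0.04 0;-1 0.025 0 0.05 0;-1 0.025 0 0.05 0",
)

```text
time: 3.68
position: [0.5277, 0.3285, 0.0985]
tool_rot: [0.995, -0.096, -0.001, -0.01]
ft_force: [-21.7, 26.0, 40.9]
grip_width: 0.0007
grip_force: 26.5
```

```bash
python3 - <<'E'
from h import *
im,d,m=cam("top");im2,d2,m2=cam("scene")
np.savez("pics/t1.npz",im=im,d=d);np.savez("pics/s1.npz",im=im2,d=d2)
a=cv2.resize(im2[95:195,235:355],(600,300),interpolation=cv2.INTER_CUBIC);b=cv2.resize(im[165:245,110:230],(600,300),interpolation=cv2.INTER_CUBIC)
cv2.imwrite("pics/crop1.png",cv2.convertScaleAbs(np.vstack([a,b])[:,:,::-1],alpha=1.4))
E
```

```text
(no output)
```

View pics/crop1.png

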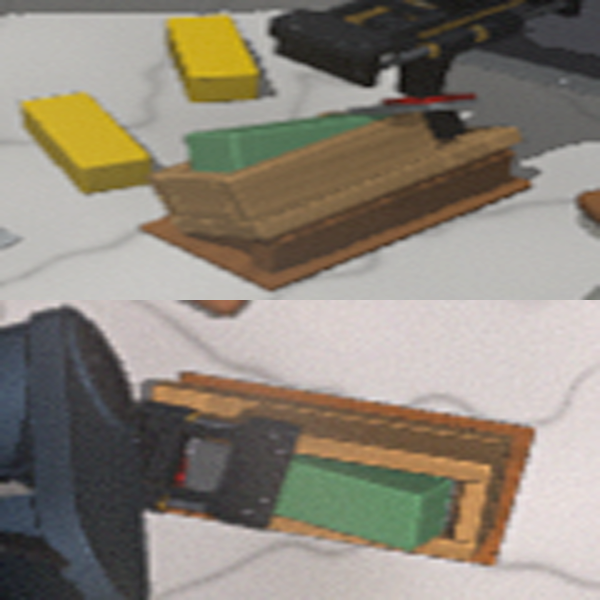

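The crops show the pedal pressed under the fingers and the green bar's -y end raised out of the mould. I'll back off and measure it.

>>> move_arm(
  motion="-1 0 0 0 0;-1 -0.03 0 -0.05 0;-1 -0.05 0 -0.15 0;-1 -0.05 0 -0.3 0;-1 -0.05 0 -0.5 0;-1 -0.05 0.2 -0.6 0;1 -0.05 0.4 -0.6 0;1 -0.05 0.8 -0.6 0;1 -0.05 1 -0.6 0;1 -0.05 1 -0.6 0;1 -0.05 1 -0.6 0",
)

```text
time: 4.7
position: [0.4826, 0.1166, 0.2101]
tool_rot: [0.995, -0.096, 0.001, 0.001]
ft_force: [0.0, 0.6, 0.3]
grip_width: 0.0259
grip_force: 0.0
```

```bash
cat > meas.py <<'E'
from h import *
np.set_printoptions(precision=4,suppress=True)
import sys
for n,roi in(("scene",(225,80,340,180)),("top",(130,180,225,245))):
    im,d,m=cam(n); np.savez(f"pics/{n}_{sys.argv[1]}.npz",im=im,d=d)
    mk=hsvmask(im,(40,60,30),(85,255,255),roi); v,u=np.nonzero(mk); dd=d[v,u]; g=dd>0
    P=(cloud(m,np.c_[u,v][g],dd[g])-C); Q=np.c_[P@(.866*XM+[0,0,.5]),P@YM,P@N]*1000  # x', y, r in mm
    print(n,len(Q),"lo",np.percentile(Q,2,0),"hi",np.percentile(Q,98,0))
    b=np.round(Q[:,1]/15)*15
    for k in np.unique(b): print("  y",k,"n",(b==k).sum(),"x' 5/95",np.percentile(Q[b==k,0],[5,95]).round(1),"r 5/50/90",np.percentile(Q[b==k,2],[5,50,90]).round(1))
E
python3 meas.py a; python3 -c "
from h import *
go(C,-YM)"
```

```text
scene 239 lo [ -0.8029 -42.2614   0.3221] hi [25.6707 56.7375 28.265 ]
  y -45.0 n 30 x' 5/95 [-5.6 19.8] r 5/50/90 [ 2.1 12.6 22.3]
  y -30.0 n 50 x' 5/95 [10.8 20.1] r 5/50/90 [ 1.1 15.1 27.6]
  y -15.0 n 43 x' 5/95 [13.8 20. ] r 5/50/90 [ 1.3 13.5 23.7]
  y -0.0 n 32 x' 5/95 [15.8 20.6] r 5/50/90 [ 1.  10.6 19.6]
  y 15.0 n 32 x' 5/95 [12.  23.2] r 5/50/90 [ 0.6  7.8 15.8]
  y 30.0 n 24 x' 5/95 [12.4 24.8] r 5/50/90 [ 1.4  6.8 12.2]
  y 45.0 n 18 x' 5/95 [ 9.5 23.5] r 5/50/90 [ 0.7  4.1 10.7]
  y 60.0 n 10 x' 5/95 [-1.7 24.7] r 5/50/90 [0.2 2.1 6.7]
t 4.8 pos [0.4843 0.1208 0.2101] shift [ 0.037 -0.464  0.591] turn -0.003Traceback (most recent call last):
  File "meas.py", line 6, in <module>
    mk=hsvmask(im,(40,60,30),(85,255,255),roi); v,u=np.nonzero(mk); dd=d[v,u]; g=dd>0
  File "h.py", line 22, in hsvmask
    return biggest(k&r)
  File "h.py", line 18, in biggest
    n,l,s,c=cv2.connectedComponentsWithStats(mask.astype(np.uint8)); i=1+np.argmax(s[1:,4]); return l==i
                                                                         ~~~~~~~~~^^^^^^^^^
    return _wrapfunc(a, 'argmax', axis=axis, out=out, **kwds)
    return bound(*args, **kwds)
ValueError: attempt to get argmax of an empty sequence
```

```bash
python3 - <<'E'
import numpy as np
c,s=np.cos(np.radians(15)),np.sin(np.radians(15))
W=lambda a,b:np.array([a*c-b*s,a*s+b*c])
for th in(15,20,25,30,35,40,45,50,60,70,80,90,100):
    f=np.radians(th-15); foot=W(40*np.sin(f),0); t=np.radians(th); u=np.array([np.cos(t),np.sin(t)]); n=np.array([-np.sin(t),np.cos(t)])
    e=foot+120*u; et=e+40*n
    row=[]
    for r in(14,18,22,26,30,34):
        q=40+r
        sA=e[0] if q<e[1] else e[0]+(q-e[1])/n[1]*n[0]
        # s where top face is at height q
        tt=(q-foot[1]-40*n[1])/u[1]; sB=foot[0]+tt*u[0]+40*n[0]
        row.append(f"{61.5-sA:.0f}/{sA-sB:.0f}")
    print(th,"corner y %.0f r %.0f"%(61.5-e[0],e[1]-40),"top r %.0f"%(et[1]-40),"yA/w at r 14..34:",row)
E
python3 -c "
from h import *
go(C-.0122*XM-.0085*YM+[0,0,.075],-YM)
go(C-.0122*XM-.0085*YM+[0,0,.0226],-YM)"
```

```text
15 corner y -54 r -9 top r 30 yA/w at r 14..34: ['-48/63', '-47/47', '-46/31', '-45/15', '-44/-1', '-43/-17']
20 corner y -55 r 2 top r 40 yA/w at r 14..34: ['-50/79', '-49/67', '-47/55', '-46/42', '-44/30', '-43/17']
25 corner y -54 r 13 top r 49 yA/w at r 14..34: ['-53/91', '-51/80', '-50/70', '-48/59', '-46/49', '-44/39']
30 corner y -52 r 23 top r 57 yA/w at r 14..34: ['-52/95', '-52/88', '-52/81', '-51/72', '-48/63', '-46/54']
35 corner y -50 r 32 top r 65 yA/w at r 14..34: ['-50/96', '-50/90', '-50/85', '-50/79', '-50/73', '-49/66']
40 corner y -47 r 42 top r 72 yA/w at r 14..34: ['-47/95', '-47/90', '-47/85', '-47/81', '-47/76', '-47/71']
45 corner y -43 r 50 top r 78 yA/w at r 14..34: ['-43/93', '-43/89', '-43/85', '-43/81', '-43/77', '-43/73']
50 corner y -38 r 58 top r 84 yA/w at r 14..34: ['-38/89', '-38/86', '-38/82', '-38/79', '-38/76', '-38/72']
60 corner y -26 r 71 top r 91 yA/w at r 14..34: ['-26/79', '-26/77', '-26/75', '-26/72', '-26/70', '-26/68']
70 corner y -11 r 81 top r 95 yA/w at r 14..34: ['-11/67', '-11/66', '-11/64', '-11/63', '-11/61', '-11/60']
80 corner y 6 r 88 top r 95 yA/w at r 14..34: ['6/54', '6/53', '6/52', '6/51', '6/51', '6/50']
90 corner y 24 r 90 top r 90 yA/w at r 14..34: ['24/40', '24/40', '24/40', '24/40', '24/40', '24/40']
100 corner y 44 r 88 top r 82 yA/w at r 14..34: ['44/27', '44/28', '44/29', '44/30', '44/30', '44/31']
t 4.8 pos [0.4843 0.1208 0.2101] shift [-0.022 -0.421  0.216] turn -0.003
t 4.8 pos [0.4843 0.1208 0.2101] shift [-0.023 -0.421  0.478] turn -0.003
```

```bash
cat >> h.py <<'E'
def tcp(xp,r,y):  # TCP world for the tips' uphill corner at (x',r) and tool centre at y, mm in mould face frame
    x=.866*xp-.5*r-9.5; h=.5*xp+.866*r+8
    return C+(x*XM+y*YM)/1000+[0,0,h/1000]
E
python3 -c "
from h import *
go(tcp(0,20,-10.5)+[0,0,.05],-YM)
go(tcp(0,20,-10.5),-YM)"
```

```text
t 4.8 pos [0.4843 0.1208 0.2101] shift [-0.059 -0.411  0.214] turn -0.003
t 4.8 pos [0.4843 0.1208 0.2101] shift [-0.059 -0.41   0.464] turn -0.003
```

>>> move_arm(
  motion="1 -0.06 -0.4 0 0;1 -0.06 -0.4 0.1 0;1 -0.06 -0.4 0.2 0;1 -0.06 -0.41 0.2 0;1 -0.06 -0.41 0.25 0;1 -0.06 -0.41 0.25 0",
)

```text
time: 5.3
position: [0.4863, 0.2055, 0.1579]
tool_rot: [0.996, -0.092, -0.001, 0.0]
ft_force: [0.0, 0.2, -0.1]
grip_width: 0.0735
grip_force: 0.0
```

```bash
python3 -c "
from h import *
print(robot.get_obs()['grip_width']);go(tcp(0,20,-10.5),-YM)"
```

```text
0.07353405535601767
t 5.3 pos [0.4863 0.2055 0.1579] shift [0.012 0.007 0.203] turn -0.002
```

>>> move_arm(
  motion="1 0.01 0.01 0 0;1 0.01 0.01 0.02 0;1 0.01 0.01 0.08 0;1 0.01 0.01 0.15 0;1 0.01 0.01 0.2 0;1 0.01 0.01 0.2 0;1 0.01 0.01 0.2 0",
)

```text
time: 5.88
position: [0.4882, 0.2023, 0.1184]
tool_rot: [0.996, -0.093, -0.0, 0.0]
ft_force: [0.2, 0.0, -0.0]
grip_width: 0.0866
grip_force: 0.0
```

```bash
python3 - <<'E'
from h import *
print(robot.get_obs()['grip_width']);go(tcp(0,20,-10.5),-YM)
im2,d2,m2=cam("scene")
cv2.imwrite("pics/crop2.png",cv2.convertScaleAbs(cv2.resize(im2[75:195,225:375],(750,600),interpolation=cv2.INTER_CUBIC)[:,:,::-1],alpha=1.6))
E
```

```text
0.08659922311628342
t 5.88 pos [0.4882 0.2023 0.1184] shift [-0.    -0.007  0.006] turn -0.002
```

View pics/crop2.png

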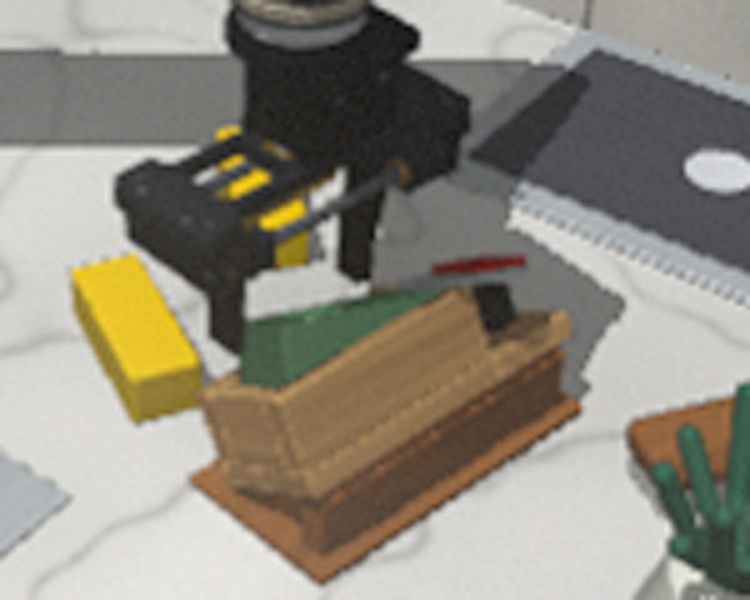

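```bash
python3 - <<'E'
from h import *
m=robot.camera_model("scene");Rm,p=pose(m)
def px(x,y,h):
    P=(C+(x*XM+y*YM)/1000+[0,0,h/1000]-p)@Rm; q=cv2.projectPoints(P.reshape(1,3),np.zeros(3),np.zeros(3),m["mtx"],m["D"])[0].ravel(); return ((q-[225,75])*5).round()
o=robot.get_obs(); L=o["position"]-C; x,y,h=L@XM*1000,L@YM*1000,L[2]*1000-8; print("tool",x,y,h)
for dx in(-9.5,9.5): print("A tip inner/outer x",dx,px(x+dx,y-43.5,h),px(x+dx,y-58.5,h))
for xp in(-24,24): 
    for yy,r in((-44,29.6),(-54,-9),(51,-1.4)): print("soap",xp,yy,r,px(.866*xp-.5*r,yy,.5*xp+.866*r))
E
```

```text
tool -19.175154292459286 -11.622100139893634 18.861052928873306
A tip inner/outer x -9.5 [218. 333.] [198. 345.]
A tip inner/outer x 9.5 [241. 350.] [221. 361.]
soap -24 -44 29.6 [225. 326.]
soap -24 -54 -9 [234. 396.]
soap -24 51 -1.4 [362. 306.]
soap 24 -44 29.6 [276. 328.]
soap 24 -54 -9 [285. 400.]
soap 24 51 -1.4 [415. 307.]
```

The picture shows finger A just beyond the bar's raised end, with its tip at about (225,350). Finger B hangs over the bar at (350,275), clear of it. The bar sits a few mm further +y than my model says, so I'll find contact by force.

>>> move_arm(
  motion="1 0 -0.03 0 0;1 0 -0.04 0 0;1 0 -0.05 0 0;1 0 -0.06 0 0;1 0 -0.06 0 0",
)

```text
time: 6.35
position: [0.4906, 0.2151, 0.1188]
tool_rot: [0.996, -0.093, 0.0, -0.0]
ft_force: [0.0, 0.0, 0.1]
grip_width: 0.0871
grip_force: 0.0
```

>>> move_arm(
  motion="1 0 -0.01 0 0;1 0 -0.02 0 0;1 0 -0.03 0 0;1 0 -0.03 0 0",
)

```text
time: 6.68
position: [0.491, 0.219, 0.1184]
tool_rot: [0.996, -0.092, -0.001, 0.002]
ft_force: [-0.2, -5.2, 1.0]
grip_width: 0.087
grip_force: 3.0
```

```bash
python3 - <<'E'
import numpy as np
c,s=np.cos(np.radians(15)),np.sin(np.radians(15))
W=lambda a,b:np.array([a*c-b*s,a*s+b*c]); d=30;P0=None
for th in range(15,110,5):
    f=np.radians(th-15); foot=W(40*np.sin(f),0); t=np.radians(th); u=np.array([np.cos(t),np.sin(t)]); n=np.array([-np.sin(t),np.cos(t)])
    P=foot+120*u+d*n
    if P0 is None:P0=P
    dy,dr=-(P-P0)[0],(P-P0)[1]; print(th,"dy %.1f dr %.1f"%(dy,dr),"units x %.3f y %.3f z %.3f"%(-.5*dr/200,-dy/200,-.866*dr/200))
E
```

```text
15 dy -0.0 dr 0.0 units x -0.000 y 0.000 z -0.000
20 dy 2.3 dr 10.1 units x -0.025 y -0.011 z -0.044
25 dy 5.4 dr 19.7 units x -0.049 y -0.027 z -0.085
30 dy 9.2 dr 28.6 units x -0.072 y -0.046 z -0.124
35 dy 13.8 dr 36.9 units x -0.092 y -0.069 z -0.160
40 dy 19.2 dr 44.5 units x -0.111 y -0.096 z -0.192
45 dy 25.2 dr 51.2 units x -0.128 y -0.126 z -0.222
50 dy 31.8 dr 57.1 units x -0.143 y -0.159 z -0.247
55 dy 39.1 dr 62.1 units x -0.155 y -0.195 z -0.269
60 dy 46.8 dr 66.2 units x -0.166 y -0.234 z -0.287
65 dy 55.0 dr 69.3 units x -0.173 y -0.275 z -0.300
70 dy 63.6 dr 71.5 units x -0.179 y -0.318 z -0.309
75 dy 72.6 dr 72.6 units x -0.182 y -0.363 z -0.314
80 dy 81.8 dr 72.7 units x -0.182 y -0.409 z -0.315
85 dy 91.3 dr 71.9 units x -0.180 y -0.456 z -0.311
90 dy 100.8 dr 70.0 units x -0.175 y -0.504 z -0.303
95 dy 110.4 dr 67.1 units x -0.168 y -0.552 z -0.290
100 dy 120.0 dr 63.2 units x -0.158 y -0.600 z -0.274
105 dy 129.5 dr 58.5 units x -0.146 y -0.648 z -0.253
```

>>> move_arm(
  motion="1 0 -0.012 0 0;1 -0.012 -0.018 -0.022 0;1 -0.025 -0.025 -0.044 0;1 -0.037 -0.034 -0.065 0;1 -0.049 -0.043 -0.085 0;1 -0.049 -0.043 -0.085 0",
)

```text
time: 7.18
position: [0.4813, 0.2279, 0.1359]
tool_rot: [0.996, -0.092, -0.002, 0.003]
ft_force: [-2.5, -9.1, 5.1]
grip_width: 0.0871
grip_force: 5.4
```

```bash
python3 meas.py b
```

```text
scene 367 lo [-19.7524 -42.6446   0.3692] hi [21.9106 61.6518 44.3357]
  y -45.0 n 54 x' 5/95 [-20.3  16.9] r 5/50/90 [16.  22.8 28.9]
  y -30.0 n 78 x' 5/95 [-19.3  19.3] r 5/50/90 [12.1 32.  43.8]
  y -15.0 n 67 x' 5/95 [14.8 19.6] r 5/50/90 [ 5.  23.1 38.7]
  y -0.0 n 53 x' 5/95 [15.1 19.9] r 5/50/90 [ 1.3 18.8 30.4]
  y 15.0 n 44 x' 5/95 [15.1 19.2] r 5/50/90 [ 0.7 12.9 24.5]
  y 30.0 n 30 x' 5/95 [16.2 21.5] r 5/50/90 [ 1.   9.8 17.5]
  y 45.0 n 22 x' 5/95 [15.1 23.3] r 5/50/90 [ 0.7  6.  12.1]
  y 60.0 n 14 x' 5/95 [16.4 20.6] r 5/50/90 [0.6 4.8 9. ]
  y 75.0 n 5 x' 5/95 [15.2 22.6] r 5/50/90 [-0.   1.2  2.3]
top 4 lo [ 16.9378 -13.4198  -1.2885] hi [18.4035 -5.2245  8.4949]
  y -15.0 n 2 x' 5/95 [18.2 18.4] r 5/50/90 [4.7 6.6 8.3]
  y -0.0 n 2 x' 5/95 [16.9 17.8] r 5/50/90 [-1.3  0.6  2.3]
```

>>> move_arm(
  motion="1 -0.011 -0.011 -0.02 0;1 -0.023 -0.021 -0.039 0;1 -0.033 -0.032 -0.057 0;1 -0.043 -0.044 -0.075 0;1 -0.053 -0.057 -0.091 0;1 -0.062 -0.071 -0.107 0;1 -0.07 -0.086 -0.122 0;1 -0.079 -0.102 -0.137 0;1 -0.087 -0.118 -0.15 0;1 -0.094 -0.135 -0.162 0;1 -0.1 -0.153 -0.173 0;1 -0.1 -0.153 -0.173 0",
)

```text
time: 8.28
position: [0.4684, 0.2645, 0.1706]
tool_rot: [0.996, -0.093, -0.001, 0.001]
ft_force: [-4.0, -3.8, 4.6]
grip_width: 0.0867
grip_force: 3.7
```

```bash
python3 meas.py c | grep -v top; python3 - <<'E'
from h import *
im=np.load("pics/scene_c.npz")["im"]
cv2.imwrite("pics/crop3.png",cv2.convertScaleAbs(cv2.resize(im[75:195,225:375],(750,600),interpolation=cv2.INTER_CUBIC)[:,:,::-1],alpha=1.6))
E
```

```text
scene 446 lo [-19.2518 -22.0662   1.669 ] hi [20.2041 56.6354 80.3883]
  y -30.0 n 5 x' 5/95 [-15.1  11.8] r 5/50/90 [63.  63.5 66.1]
  y -15.0 n 94 x' 5/95 [-21.1  17.8] r 5/50/90 [52.  68.2 75.2]
  y -0.0 n 106 x' 5/95 [-11.8  19.1] r 5/50/90 [30.6 62.1 80.1]
  y 15.0 n 101 x' 5/95 [13.9 19.7] r 5/50/90 [10.  36.4 64. ]
  y 30.0 n 77 x' 5/95 [15.3 20. ] r 5/50/90 [ 1.7 25.8 47.3]
  y 45.0 n 47 x' 5/95 [15.2 21.4] r 5/50/90 [ 1.7 16.1 29.1]
  y 60.0 n 16 x' 5/95 [16.2 20.6] r 5/50/90 [ 1.3  5.9 14.2]
  y 0.0 n 3 x' 5/95 [17.7 17.8] r 5/50/90 [26.1 30.1 33.8]
  y 15.0 n 3 x' 5/95 [16.9 18.1] r 5/50/90 [16.1 17.8 18.9]
```

View pics/crop3.png

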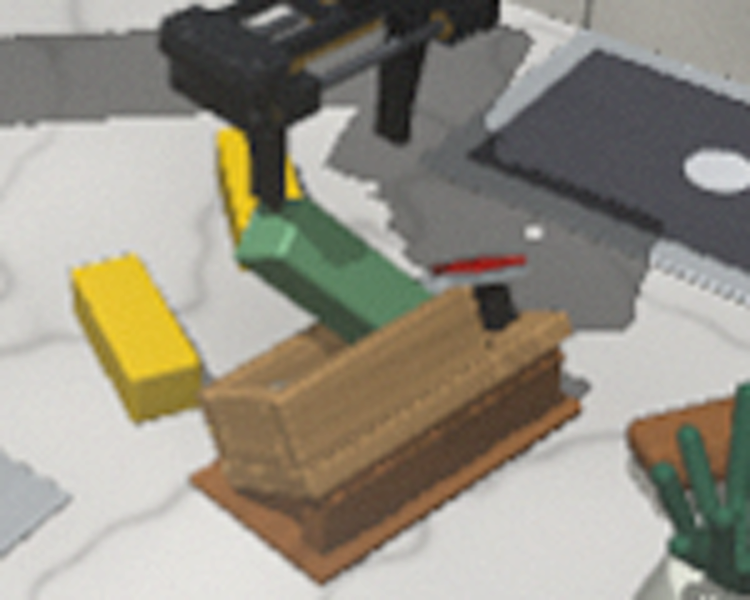

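The bar now stands at about 50°, with finger A on the upper end face near (265,205), pushing with about 7 N normal to it. I'll carry on along the arc past the balance point.

>>> move_arm(
  motion="1 -0.005 -0.02 -0.008 0;1 -0.01 -0.04 -0.016 0;1 -0.015 -0.06 -0.024 0;1 -0.018 -0.08 -0.03 0;1 -0.022 -0.1 -0.036 0;1 -0.024 -0.121 -0.04 0;1 -0.026 -0.143 -0.043 0;1 -0.028 -0.165 -0.046 0;1 -0.028 -0.188 -0.047 0;1 -0.028 -0.211 -0.047 0;1 -0.027 -0.235 -0.045 0",
)

```text
time: 9.3
position: [0.4728, 0.3127, 0.1795]
tool_rot: [0.996, -0.093, -0.0, -0.001]
ft_force: [-3.7, -0.3, 5.7]
grip_width: 0.0869
grip_force: 3.4
```

```bash
python3 meas.py d | grep -v top; python3 - <<'E'
from h import *
im=np.load("pics/scene_d.npz")["im"]
cv2.imwrite("pics/crop4.png",cv2.convertScaleAbs(cv2.resize(im[75:195,225:375],(750,600),interpolation=cv2.INTER_CUBIC)[:,:,::-1],alpha=1.6))
E
```

```text
scene 638 lo [-22.4158  18.1561  -3.784 ] hi [20.7269 61.9392 90.4486]
  y 0.0 n 1 x' 5/95 [21.5 21.5] r 5/50/90 [0.8 0.8 0.8]
  y 15.0 n 87 x' 5/95 [-19.7  18.5] r 5/50/90 [55.5 75.6 86.2]
  y 30.0 n 324 x' 5/95 [-21.2  19.3] r 5/50/90 [-1.7 39.3 83.9]
  y 45.0 n 150 x' 5/95 [-2.8 19.9] r 5/50/90 [ 5.  50.4 90. ]
  y 60.0 n 75 x' 5/95 [15.3 19.7] r 5/50/90 [ 2.3 30.8 70.4]
  y 75.0 n 1 x' 5/95 [17.5 17.5] r 5/50/90 [4.7 4.7 4.7]
  y 15.0 n 38 x' 5/95 [-23.2  12.6] r 5/50/90 [75.5 86.8 88.8]
  y 30.0 n 3 x' 5/95 [-22.3 -16.8] r 5/50/90 [88.8 88.9 90.3]
```

View pics/crop4.png

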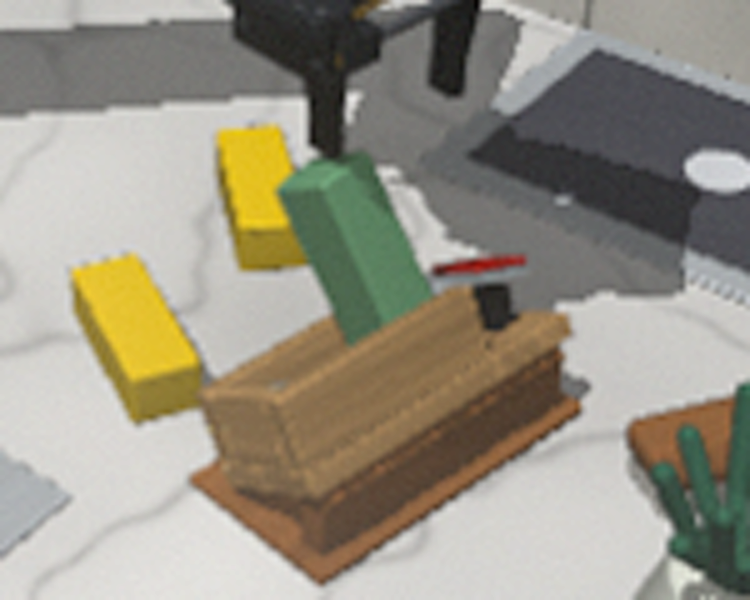

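The bar is nearly upright at about 78°, with its top at (330,165) and finger A still on the top edge. A small further push should tip it onto its end against the crank.

>>> move_arm(
  motion="1 0.001 -0.023 0.004 0;1 0.002 -0.046 0.008 0;1 0.004 -0.069 0.013 0;1 0.006 -0.092 0.018 0;1 0.006 -0.092 0.018 0",
)

```text
time: 9.82
position: [0.4781, 0.3321, 0.1761]
tool_rot: [0.996, -0.093, 0.001, -0.002]
ft_force: [-2.6, 2.1, 5.2]
grip_width: 0.0871
grip_force: 3.2
```

```bash
python3 meas.py e | grep -v top
```

```text
scene 639 lo [-21.9734  33.1772  -4.7372] hi [20.7957 71.457  87.9547]
  y 0.0 n 1 x' 5/95 [22.2 22.2] r 5/50/90 [1. 1. 1.]
  y 30.0 n 245 x' 5/95 [-20.5  17. ] r 5/50/90 [-5.1 31.3 76. ]
  y 45.0 n 206 x' 5/95 [-17.4  20.1] r 5/50/90 [ 5.8 57.  86.5]
  y 60.0 n 144 x' 5/95 [-0.3 20.5] r 5/50/90 [ 4.9 49.2 85.3]
  y 75.0 n 43 x' 5/95 [15.4 20.1] r 5/50/90 [ 6.  52.2 83.1]
  y 15.0 n 8 x' 5/95 [37.5 54.4] r 5/50/90 [177.5 184.1 189.3]
  y 30.0 n 36 x' 5/95 [-22.9  17.5] r 5/50/90 [61.2 83.8 88.7]
  y 45.0 n 27 x' 5/95 [-23.9  16.9] r 5/50/90 [69.4 87.3 90.1]
```

>>> move_arm(
  motion="1 0 0 -0.05 0;1 0 0 -0.15 0;1 0 0 -0.25 0;1 0 0 -0.3 0;1 0 0 -0.3 0",
)

```text
time: 10.33
position: [0.4798, 0.3308, 0.2385]
tool_rot: [0.996, -0.093, 0.003, -0.002]
ft_force: [-0.1, 0.5, -0.7]
grip_width: 0.0872
grip_force: 0.0
```

```bash
python3 meas.py f; python3 - <<'E'
from h import *
im=np.load("pics/scene_f.npz")["im"]
cv2.imwrite("pics/crop5.png",cv2.convertScaleAbs(cv2.resize(im[75:195,225:375],(750,600),interpolation=cv2.INTER_CUBIC)[:,:,::-1],alpha=1.6))
g=C+(-27.5*XM+64*YM)/1000+[0,0,.0476-.011]
go(g+[0,0,.08],-YM); go(g,-YM)
E
```

```text
scene 612 lo [-20.67    37.1514  -4.3895] hi [21.1964 92.2165 82.2739]
  y -0.0 n 1 x' 5/95 [26.5 26.5] r 5/50/90 [2.6 2.6 2.6]
  y 15.0 n 2 x' 5/95 [23. 25.] r 5/50/90 [0.8 1.4 2. ]
  y 30.0 n 13 x' 5/95 [-19.7  26.8] r 5/50/90 [-12.4  -7.    2.2]
  y 45.0 n 194 x' 5/95 [-20.4  18.1] r 5/50/90 [-1.6 18.8 40.7]
  y 60.0 n 238 x' 5/95 [-18.1  19.7] r 5/50/90 [ 7.9 56.8 79.2]
  y 75.0 n 110 x' 5/95 [15.4 20.6] r 5/50/90 [ 4.7 44.4 74.7]
  y 90.0 n 52 x' 5/95 [15.2 19.6] r 5/50/90 [26.7 60.2 75.7]
  y 105.0 n 2 x' 5/95 [-8.9 15.4] r 5/50/90 [ 1.9 36.4 67. ]
top 132 lo [-25.175   15.5758  19.8328] hi [ 74.3351  58.5258 229.4424]
  y 15.0 n 6 x' 5/95 [64.2 87.5] r 5/50/90 [218.1 229.5 235.1]
  y 45.0 n 58 x' 5/95 [-25.1  15.7] r 5/50/90 [20.1 42.4 58.2]
  y 60.0 n 68 x' 5/95 [-21.4  17.4] r 5/50/90 [54.7 71.6 79.7]
t 10.43 pos [0.4778 0.3297 0.2356] shift [0.127 0.237 0.135] turn -0.002
t 10.43 pos [0.4778 0.3297 0.2356] shift [0.126 0.237 0.535] turn -0.002
```

View pics/crop5.png

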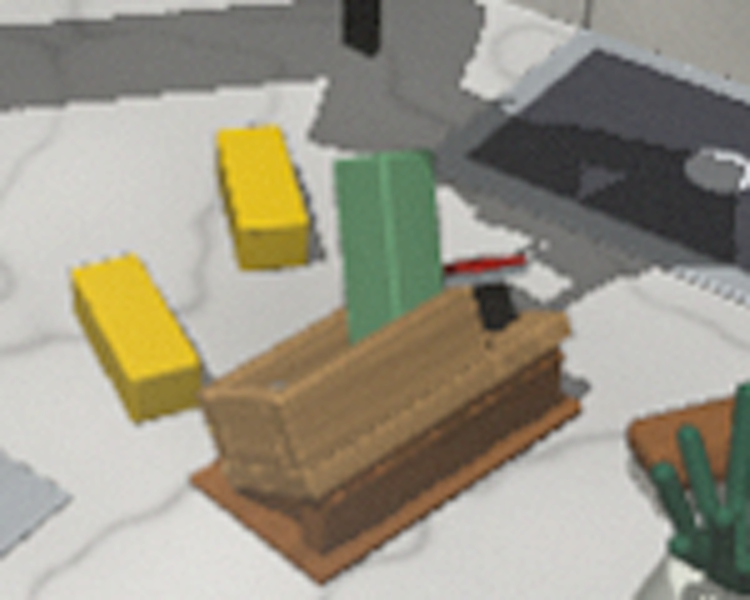

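The bar now stands on end against the crank, with its top at about (385,155). Next I'll lower the open gripper over it and pinch its 40 mm thickness.

>>> move_arm(
  motion="1 0.06 0.1 0 0;1 0.126 0.212 0.05 0;1 0.126 0.212 0.1 0;1 0.126 0.212 0.1 0;1 0.126 0.212 0.2 0;1 0.126 0.212 0.35 0;1 0.126 0.212 0.48 0;1 0.126 0.212 0.53 0;1 0.126 0.212 0.53 0",
)

```text
time: 11.18
position: [0.4918, 0.2831, 0.1265]
tool_rot: [0.996, -0.093, -0.003, 0.001]
ft_force: [-0.8, -0.8, 0.6]
grip_width: 0.0869
grip_force: 0.0
```

```bash
python3 - <<'E'
from h import *
go(C+(-27.5*XM+69*YM)/1000+[0,0,.0476-.011],-YM)
E
```

```text
t 11.18 pos [0.4918 0.2831 0.1265] shift [ 0.014 -0.004 -0.011] turn -0.002
```

>>> move_arm(
  motion="-1 0.01 0 -0.01 0;-1 0.01 0 -0.01 0;-1 0.01 0 -0.01 0;-1 0.01 0 -0.01 0;-1 0.01 0 -0.01 0;-1 0.01 0 -0.01 0;-1 0.01 0 -0.01 0;-1 0.01 0 -0.01 0;-1 0.01 0 -0.01 0",
  newtons=12,
)

```text
time: 11.93
position: [0.4966, 0.2829, 0.1322]
tool_rot: [0.996, -0.093, 0.0, -0.0]
ft_force: [-0.6, 1.9, 5.6]
grip_width: 0.049
grip_force: 11.5
```

>>> move_arm(
  motion="-1 0 0 0 0;-1 -0.01 0.01 -0.017 0;-1 -0.02 0.02 -0.035 0;-1 -0.03 0.02 -0.052 0;-1 -0.04 0.02 -0.07 0;-1 -0.04 0.02 -0.07 0",
)

```text
time: 12.43
position: [0.4867, 0.2799, 0.1458]
tool_rot: [0.996, -0.093, -0.001, 0.001]
ft_force: [-1.9, -3.4, 0.1]
grip_width: 0.0442
grip_force: 11.8
```

```bash
python3 meas.py g | grep -v top
```

```text
scene 504 lo [-20.0113  36.0294  -5.0572] hi [20.7212 85.8239 90.0785]
  y 15.0 n 1 x' 5/95 [22.8 22.8] r 5/50/90 [1.3 1.3 1.3]
  y 30.0 n 33 x' 5/95 [-21.2  14.5] r 5/50/90 [-11.2   0.1  11.9]
  y 45.0 n 211 x' 5/95 [-18.7  20. ] r 5/50/90 [ 1.2 32.7 67.2]
  y 60.0 n 138 x' 5/95 [15. 20.] r 5/50/90 [ 4.8 43.6 81.3]
  y 75.0 n 105 x' 5/95 [15.5 20.1] r 5/50/90 [ 6.1 55.1 85.2]
  y 90.0 n 16 x' 5/95 [ 3.5 16.6] r 5/50/90 [39.9 74.3 91.8]
  y 45.0 n 11 x' 5/95 [ 1.  24.6] r 5/50/90 [ 97.   98.8 102. ]
  y 60.0 n 1 x' 5/95 [7.8 7.8] r 5/50/90 [97.8 97.8 97.8]
```

>>> move_arm(
  motion="-1 0 0 0 0;-1 -0.02 0.01 -0.035 0;-1 -0.05 0.02 -0.087 0;-1 -0.08 0.02 -0.14 0;-1 -0.11 0.02 -0.19 0;-1 -0.14 0.02 -0.243 0;-1 -0.17 0.02 -0.295 0;-1 -0.2 0.02 -0.35 0;-1 -0.2 0.02 -0.4 0;-1 -0.2 0.02 -0.4 0",
  newtons=20,
)

```text
time: 13.37
position: [0.4488, 0.2848, 0.2284]
tool_rot: [0.996, -0.093, 0.003, -0.001]
ft_force: [0.2, 0.2, -1.7]
grip_width: 0.0397
grip_force: 19.9
```

```bash
sed -i 's/(225,80,340,180)/(215,40,340,180)/' meas.py; python3 meas.py i | grep -v top; python3 - <<'E'
from h import *
im=np.load("pics/scene_i.npz")["im"]
cv2.imwrite("pics/crop6.png",cv2.convertScaleAbs(cv2.resize(im[35:195,185:385],(750,600),interpolation=cv2.INTER_CUBIC)[:,:,::-1],alpha=1.6))
E
```

```text
scene 646 lo [-9.4175 41.2064 71.4177] hi [ 28.9789  81.7685 182.6095]
  y 30.0 n 1 x' 5/95 [4.2 4.2] r 5/50/90 [146.8 146.8 146.8]
  y 45.0 n 283 x' 5/95 [-9.2 27.6] r 5/50/90 [ 73.6 115.8 155.3]
  y 60.0 n 191 x' 5/95 [23.1 28.8] r 5/50/90 [ 76.  129.7 174.6]
  y 75.0 n 162 x' 5/95 [23.4 28.2] r 5/50/90 [ 75.1 133.2 176.1]
  y 90.0 n 9 x' 5/95 [15.3 23. ] r 5/50/90 [148.8 164.6 177.2]
  y 45.0 n 20 x' 5/95 [22.3 27.5] r 5/50/90 [71.5 81.9 95.6]
  y 60.0 n 32 x' 5/95 [24.8 28. ] r 5/50/90 [ 70.5  88.7 100. ]
  y 75.0 n 25 x' 5/95 [24.6 27.7] r 5/50/90 [ 70.3  90.5 110.8]
```

View pics/crop6.png

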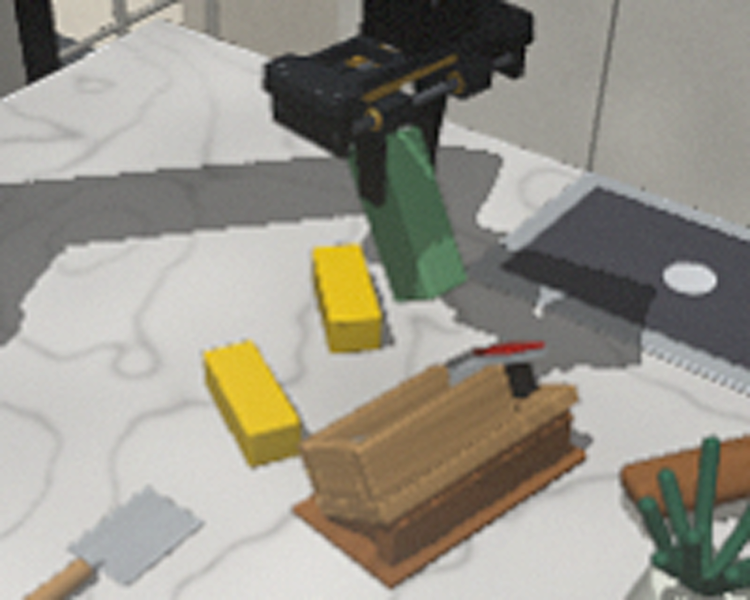

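The bar is out of the mould, pinched flush (39.7 mm) with a 30° lean and its foot at about (430,285), well clear. I'll carry it to the slip, roll it upright about its lower corner, then take it by its width and lay it down.

```bash
cat >> h.py <<'E'
S=np.array([.551,-.2125,0]); LX=np.array([.982,.189,0]); XT=np.array([.189,-.982,0]) # slip centre, lengthwise, tool x when y_tool=-LX
E
python3 - <<'E'
from h import *
print(robot.get_obs()["q"].round(3))
go([.46,.05,.28],-LX)
go(S+.010*LX-.048*XT+[0,0,.15],-LX)
E
```

```text
[0.354 0.406 1.675 0.    1.059 2.111]
t 13.47 pos [0.4483 0.2841 0.2263] shift [ 0.275  1.139 -0.269] turn 0.38
t 13.47 pos [0.4483 0.2841 0.2263] shift [0.922 2.104 0.381] turn 0.38
```

>>> move_arm(
  motion="-1 0.1 0.1 -0.25 0;-1 0.2 0.4 -0.25 0.05;-1 0.25 0.7 -0.25 0.1;-1 0.25 1 -0.25 0.15;-1 0.25 1 -0.25 0.15;-1 0.25 1 -0.25 0.15;-1 0.25 1 -0.25 0.15;-1 0.25 1 -0.25 0.15",
)

```text
time: 14.13
position: [0.4598, 0.0768, 0.275]
tool_rot: [0.946, -0.325, -0.001, -0.0]
ft_force: [0.3, -0.0, -1.8]
grip_width: 0.0399
grip_force: 20.0
```

```bash
python3 - <<'E'
from h import *
print(robot.get_obs()["q"].round(3))
go(S+.010*LX-.048*XT+[0,0,.25],-LX)
E
```

```text
[-7.500e-02  2.540e-01  1.759e+00  1.000e-03  1.130e+00  2.157e+00]
t 14.13 pos [0.4598 0.0768 0.275 ] shift [1.101 0.666 0.124] turn 0.229
```

>>> move_arm(
  motion="-1 0.2 0.1 0 0.03;-1 0.4 0.25 0 0.07;-1 0.6 0.4 0 0.11;-1 0.8 0.5 0 0.15;-1 0.95 0.6 0 0.19;-1 1 0.66 0 0.229;-1 1 0.66 0 0.229;-1 1 0.66 0 0.229;-1 1 0.66 0 0.229",
)

```text
time: 14.88
position: [0.5371, -0.147, 0.2746]
tool_rot: [0.773, -0.635, -0.002, -0.0]
ft_force: [0.7, 0.0, -1.2]
grip_width: 0.0397
grip_force: 20.0
```

```bash
python3 - <<'E'
from h import *
print(robot.get_obs()["q"].round(3))
go(S+.010*LX-.048*XT+[0,0,.135],-LX)
im,d,m=cam("top"); mk=hsvmask(im,(40,60,30),(85,255,255),(230,150,400,270)); v,u=np.nonzero(mk); dd=d[v,u]; P=cloud(m,np.c_[u,v],dd)-S
im,d,m=cam("scene"); mk=hsvmask(im,(40,60,30),(85,255,255),(100,120,330,330)); v,u=np.nonzero(mk); dd=d[v,u]; P2=cloud(m,np.c_[u,v],dd)-S
for p in (P,P2):
    Q=np.c_[p@LX,p@XT,p[:,2]]*1000
    print(len(Q),np.percentile(Q,[2,50,98],axis=0).round(1).tolist())
lo=Q[:,2]<np.percentile(Q[:,2],6); print("low",Q[lo].mean(0))
E
```

```text
[-4.680e-01  3.860e-01  1.551e+00  1.000e-03  1.207e+00  2.477e+00]
t 14.88 pos [ 0.5371 -0.147   0.2746] shift [ 0.097 -0.057  0.698] turn 0.002
19 [[-66.9, -187.9, 289.0], [-17.7, -93.7, 293.6], [-9.0, -89.6, 910.4]]
960 [[-17.9, -63.5, 212.3], [1.0, -37.8, 261.4], [18.9, -9.1, 305.3]]
low [  1.00114173  -9.91144345 213.52734729]
```

```bash
cat > m2.py <<'E'
from h import *
im,d,m=cam("scene"); mk=hsvmask(im,(38,50,15),(90,255,255),(100,100,330,330)); v,u=np.nonzero(mk); dd=d[v,u]; p=cloud(m,np.c_[u,v],dd)-S
Q=np.c_[p@LX,p@XT,p[:,2]]*1000; o=robot.get_obs(); t=o["position"]-S; print("tcp L,X,z",(np.array([t@LX,t@XT,t[2]])*1000).round(1))
b=np.round(Q[:,2]/10)*10
for k in np.unique(b):
    s=Q[b==k]; print(k,len(s),"L",np.percentile(s[:,0],[3,97]).round(0),"X",np.percentile(s[:,1],[3,97]).round(0))
E
python3 m2.py
```

```text
tcp L,X,z [ -1.2 -67.3 275.3]
0.0 1 L [-133. -133.] X [-131. -131.]
210.0 41 L [-16.  19.] X [-12.  -8.]
220.0 100 L [-17.  20.] X [-56. -10.]
230.0 117 L [-17.  20.] X [-62. -16.]
240.0 129 L [-16.  20.] X [-69. -22.]
250.0 131 L [-17.  20.] X [-72. -28.]
260.0 132 L [-16.  20.] X [-61. -33.]
270.0 125 L [-17.  20.] X [-58. -40.]
280.0 113 L [-18.  20.] X [-56. -45.]
290.0 115 L [-19.  19.] X [-59. -51.]
300.0 105 L [-19.  17.] X [-64. -57.]
310.0 23 L [-19.  -3.] X [-69. -62.]
740.0 4 L [346. 346.] X [301. 301.]
```

```bash
python3 - <<'E'
from h import *
go(S+.010*LX-.041*XT+[0,0,.13],-LX)
E
```

```text
t 15.03 pos [ 0.5371 -0.1466  0.2753] shift [ 0.133 -0.056  0.726] turn 0.002
```

>>> move_arm(
  motion="-1 0.05 -0.02 0.1 0;-1 0.1 -0.04 0.25 0;-1 0.13 -0.056 0.4 0;-1 0.13 -0.056 0.55 0;-1 0.13 -0.056 0.65 0;-1 0.13 -0.056 0.71 0;-1 0.13 -0.056 0.73 0;-1 0.13 -0.056 0.73 0",
)

```text
time: 15.7
position: [0.5529, -0.1706, 0.1287]
tool_rot: [0.773, -0.635, -0.001, 0.0]
ft_force: [0.4, 0.2, -1.0]
grip_width: 0.0396
grip_force: 20.0
```

>>> move_arm(
  motion="-1 0 0 0.02 0;-1 0 0 0.04 0;-1 0 0 0.055 0;-1 0 0 0.065 0;-1 0 0 0.065 0",
  newtons=12,
)

```text
time: 16.12
position: [0.5547, -0.1719, 0.1198]
tool_rot: [0.772, -0.635, 0.002, -0.001]
ft_force: [-1.1, 2.6, 11.9]
grip_width: 0.0399
grip_force: 12.0
```

>>> move_arm(
  motion="-1 0.025 0 -0.005 0;-1 0.05 0 -0.008 0;-1 0.075 0 -0.008 0;-1 0.1 0 -0.008 0;-1 0.125 0 -0.007 0;-1 0.15 0 -0.004 0;-1 0.175 0 0 0;-1 0.2 0 0.005 0;-1 0.22 0 0.01 0;-1 0.24 0 0.015 0;-1 0.24 0 0.015 0",
  newtons=9,
)

```text
time: 17.03
position: [0.5642, -0.2209, 0.1143]
tool_rot: [0.772, -0.636, 0.002, -0.0]
ft_force: [1.7, -1.0, 5.3]
grip_width: 0.0397
grip_force: 9.0
```

```bash
python3 m2.py
```

```text
tcp L,X,z [ 11.4  10.7 114.3]
30.0 5 L [-50. -10.] X [-13.  23.]
40.0 23 L [-0. 33.] X [-7. 28.]
50.0 73 L [-2. 34.] X [-12.  28.]
60.0 63 L [-2. 33.] X [-10.  28.]
70.0 69 L [-3. 33.] X [-8. 27.]
80.0 61 L [-2. 33.] X [-7. 26.]
90.0 59 L [-3. 33.] X [ 2. 25.]
100.0 45 L [-5. 32.] X [18. 24.]
110.0 44 L [-4. 38.] X [17. 23.]
120.0 42 L [-5. 31.] X [19. 22.]
130.0 19 L [-4. 20.] X [19. 22.]
140.0 9 L [-4.  5.] X [19. 20.]
740.0 3 L [346. 346.] X [301. 301.]
```

>>> move_arm(
  motion="-1 0.015 0 0.001 0;-1 0.03 0 0.002 0;-1 0.03 0 0.002 0;-0.05 0.03 0 0 0;0 0.03 0 0 0;0.3 0.03 0 0 0;0.4 0.03 0 0 0;0.4 0.03 0 -0.05 0;0.4 0.03 0 -0.2 0;0.4 0.03 0 -0.38 0;0.4 0.03 0 -0.45 0;0.4 0.03 0 -0.45 0",
)

```text
time: 18.08
position: [0.5662, -0.2264, 0.2087]
tool_rot: [0.772, -0.635, 0.005, -0.0]
ft_force: [0.8, -0.7, -0.3]
grip_width: 0.0605
grip_force: 0.0
```

```bash
python3 m2.py
```

```text
tcp L,X,z [ 11.1  15.5 206.3]
30.0 3 L [-63. -31.] X [-14.  10.]
40.0 40 L [-6. 32.] X [-10.  30.]
50.0 57 L [-2. 32.] X [-10.  30.]
60.0 62 L [-3. 32.] X [-10.  30.]
70.0 60 L [-2. 32.] X [-9. 30.]
80.0 62 L [-4. 33.] X [-11.  30.]
90.0 63 L [-4. 32.] X [-10.  30.]
100.0 68 L [-3. 32.] X [-10.  30.]
110.0 70 L [-3. 32.] X [-11.  30.]
120.0 74 L [-3. 32.] X [-11.  30.]
130.0 78 L [-3. 32.] X [-11.  30.]
140.0 75 L [-3. 32.] X [-11.  30.]
150.0 328 L [-4. 32.] X [-11.  29.]
160.0 9 L [-0. 28.] X [ 3. 25.]
200.0 2 L [52. 52.] X [17. 19.]
210.0 1 L [53. 53.] X [24. 24.]
740.0 8 L [346. 346.] X [301. 301.]
```

The standing bar is upright and free on the slip: right face at X=30 mm at every height, top at z 0.153. I'll turn the tool 90° and take the bar by its width.

>>> move_arm(
  motion="1 0 0 0 -0.04;1 0 0 0 -0.08;1 0 0 0 -0.12;1 0 0 0 -0.16;1 0 0 0 -0.2;1 0 0 0 -0.24;1 0 0 0 -0.28;1 0 0 0 -0.32;1 0 0 0 -0.36;1 0 0 0 -0.4;1 0 0 0 -0.44;1 0 0 0 -0.48",
)

```text
time: 19.13
position: [0.5625, -0.2242, 0.2017]
tool_rot: [0.998, 0.065, -0.002, -0.001]
ft_force: [-0.2, 0.3, 0.4]
grip_width: 0.0869
grip_force: 0.0
```

```bash
python3 - <<'E'
from h import *
im,d,m=cam("top"); mk=hsvmask(im,(38,50,15),(90,255,255),(230,150,400,270)); v,u=np.nonzero(mk); print(mk.sum(), cv2.minAreaRect(np.c_[u,v].astype(np.float32)))
p=cloud(m,np.c_[u,v],d[v,u])-S; print(np.percentile(np.c_[p@LX,p@XT,p[:,2]]*1000,[3,97],axis=0).round(0).tolist())
im,d,m=cam("scene"); mk=hsvmask(im,(38,50,15),(90,255,255),(100,100,330,330)); v,u=np.nonzero(mk)
p=cloud(m,np.c_[u,v],d[v,u]); p=p[(p[:,2]>.147)&(p[:,2]<.17)]-S; q=(np.c_[p@LX,p@XT]*1000).astype(np.float32); print("scene top face",cv2.minAreaRect(q))
go(S+.0145*LX+.006*XT+[0,0,.122],XT)
E
```

```text
1 ((358.0, 202.0), (0.0, 0.0), 0.0)
[[-25.0, 1.0, 370.0], [-25.0, 1.0, 370.0]]
scene top face ((12.923473358154297, 7.142678260803223), (38.85023498535156, 45.00837707519531), 0.09433110058307648)
t 19.23 pos [ 0.5626 -0.2243  0.2019] shift [ 0.025 -0.04   0.4  ] turn -0.021
```

>>> move_arm(
  motion="1 0.02 -0.038 0 -0.021;1 0.02 -0.038 0.1 -0.021;1 0.02 -0.038 0.2 -0.021;1 0.02 -0.038 0.3 -0.021;1 0.02 -0.038 0.38 -0.021;1 0.02 -0.038 0.4 -0.021;-1 0.02 -0.038 0.4 -0.021;-1 0.02 -0.038 0.4 -0.021;-1 0.02 -0.038 0.4 -0.021;-1 0.02 -0.038 0.4 -0.021;-1 0.02 -0.038 0.4 -0.021;-1 0.02 -0.038 0.4 -0.021",
  newtons=8,
)

```text
time: 20.23
position: [0.5672, -0.2172, 0.1244]
tool_rot: [0.996, 0.094, 0.001, 0.0]
ft_force: [0.4, -1.0, -0.9]
grip_width: 0.0548
grip_force: 0.0
```

```bash
python3 - <<'E'
from h import *
o=robot.get_obs();print(o["grip_width"],o["grip_force"],o["ft_force"]); t=(o["position"]-S); print(t@LX,t@XT,t[2])
go(S+.080*LX+.0*XT+[0,0,.14],XT)
E
```

```text
0.05479761311063445 0.0 [ 0.40420095 -1.00106547 -0.87992943]
0.015039782516917356 0.0076738658654350155 0.12435566377892321
t 20.23 pos [ 0.5672 -0.2172  0.1244] shift [ 0.325 -0.039 -0.078] turn -0.0
```

>>> move_arm(
  motion="-1 0 0 0 0;-1 0 0 0 0;-1 0 0 0 0;-1 0 0 -0.04 0;-1 0 -0.01 -0.08 0;-1 0.05 -0.025 -0.1 0;-1 0.15 -0.038 -0.1 0;-1 0.25 -0.038 -0.1 0;-1 0.335 -0.038 -0.1 0;-1 0.335 -0.038 -0.1 0;-1 0.335 -0.038 -0.1 0",
  newtons=10,
)

```text
time: 21.15
position: [0.6321, -0.1961, 0.1436]
tool_rot: [0.995, 0.095, 0.0, 0.0]
ft_force: [-0.3, 0.6, -2.3]
grip_width: 0.0482
grip_force: 10.0
```

```bash
python3 m2.py
```

```text
tcp L,X,z [ 81.6  -0.9 143.4]
20.0 1 L [78. 78.] X [4. 4.]
30.0 6 L [48. 78.] X [-43.  11.]
60.0 30 L [ 62. 101.] X [-14.  21.]
70.0 59 L [ 66. 101.] X [-18.  21.]
80.0 62 L [ 69. 101.] X [-18.  21.]
90.0 63 L [ 68. 101.] X [-21.  21.]
100.0 67 L [ 69. 100.] X [-23.  21.]
110.0 62 L [ 70. 101.] X [-21.  21.]
120.0 52 L [ 91. 100.] X [-21.  20.]
130.0 42 L [ 92. 100.] X [-23.  20.]
140.0 50 L [ 94. 100.] X [-21.  23.]
150.0 46 L [ 96. 100.] X [-24.  19.]
160.0 30 L [ 93. 100.] X [-32.  13.]
170.0 23 L [96. 98.] X [-23.  -5.]
210.0 2 L [120. 121.] X [29. 75.]
220.0 3 L [120. 121.] X [77. 77.]
230.0 1 L [120. 120.] X [77. 77.]
740.0 1 L [346. 346.] X [301. 301.]
```

>>> move_arm(
  motion="-1 0 0 0.04 0;-1 0 0 0.08 0;-1 0 0 0.1 0;-1 0 0 0.11 0;-1 0 0 0.11 0",
  newtons=7,
)

```text
time: 21.62
position: [0.6316, -0.1968, 0.1221]
tool_rot: [0.996, 0.094, 0.001, -0.0]
ft_force: [0.4, 1.7, 2.8]
grip_width: 0.0482
grip_force: 7.0
```

>>> move_arm(
  motion="-1 -0.022 0 -0.004 0;-1 -0.045 0 -0.007 0;-1 -0.068 0 -0.009 0;-1 -0.09 0 -0.01 0;-1 -0.113 0 -0.01 0;-1 -0.136 0 -0.009 0;-1 -0.159 0 -0.007 0;-1 -0.181 0 -0.005 0;-1 -0.181 0 -0.005 0",
)

```text
time: 22.37
position: [0.5947, -0.2039, 0.1225]
tool_rot: [0.996, 0.094, -0.0, -0.0]
ft_force: [0.1, -1.2, -1.9]
grip_width: 0.0479
grip_force: 7.0
```

```bash
python3 m2.py
```

```text
tcp L,X,z [ 4.510e+01 -1.000e-01  1.226e+02]
30.0 4 L [-2. 53.] X [-1. 19.]
40.0 37 L [26. 61.] X [-20.  21.]
50.0 59 L [27. 62.] X [-22.  21.]
60.0 57 L [25. 62.] X [-18.  21.]
70.0 64 L [25. 62.] X [-18.  21.]
80.0 62 L [28. 62.] X [-19.  21.]
90.0 64 L [29. 62.] X [-20.  21.]
100.0 39 L [52. 62.] X [-18.  21.]
110.0 50 L [54. 63.] X [-20.  21.]
120.0 44 L [56. 62.] X [-18.  25.]
130.0 48 L [56. 63.] X [-20.  20.]
140.0 41 L [61. 63.] X [-22.  19.]
150.0 48 L [57. 63.] X [-23.   3.]
160.0 2 L [59. 61.] X [-15.  -7.]
190.0 2 L [83. 83.] X [46. 49.]
200.0 7 L [78. 84.] X [ 7. 28.]
210.0 1 L [84. 84.] X [26. 26.]
740.0 5 L [346. 346.] X [301. 301.]
```

The foot slid and the bar stayed vertical because the preload was lost. I'll go back, press a little harder and grip more lightly.

>>> move_arm(
  motion="-1 0 0 -0.03 0;-1 0.08 0 -0.03 0;-1 0.16 0 -0.03 0;-1 0.2 0 -0.03 0;-1 0.2 0 0 0;-1 0.2 0 0.015 0;-1 0.2 0 0.022 0;-1 0.2 0 0.022 0",
  newtons=5,
)

```text
time: 23.08
position: [0.6355, -0.1967, 0.119]
tool_rot: [0.996, 0.094, 0.001, 0.001]
ft_force: [1.0, 0.3, 2.1]
grip_width: 0.0483
grip_force: 5.0
```

>>> move_arm(
  motion="-1 -0.02 0 0.005 0;-1 -0.04 0 0.007 0;-1 -0.06 0 0.008 0;-1 -0.08 0 0.009 0;-1 -0.1 0 0.01 0",
)

```text
time: 23.5
position: [0.6152, -0.2005, 0.1168]
tool_rot: [0.996, 0.094, 0.001, 0.001]
ft_force: [0.4, 0.1, 3.5]
grip_width: 0.0478
grip_force: 5.0
```

```bash
python3 m2.py
```

```text
tcp L,X,z [ 64.2   0.4 116.6]
20.0 1 L [54. 54.] X [-67. -67.]
30.0 3 L [60. 72.] X [17. 19.]
40.0 13 L [66. 99.] X [20. 22.]
50.0 64 L [ 65. 101.] X [-15.  22.]
60.0 73 L [ 66. 100.] X [-19.  22.]
70.0 77 L [61. 98.] X [-18.  22.]
80.0 81 L [62. 96.] X [-20.  22.]
90.0 76 L [64. 95.] X [-20.  22.]
100.0 68 L [75. 93.] X [-20.  22.]
110.0 68 L [78. 91.] X [-19.  22.]
120.0 64 L [79. 89.] X [-20.  21.]
130.0 61 L [80. 88.] X [-26.  21.]
140.0 45 L [82. 86.] X [-22.  18.]
150.0 26 L [81. 84.] X [-23.   1.]
180.0 1 L [103. 103.] X [31. 31.]
190.0 3 L [103. 104.] X [26. 28.]
740.0 1 L [346. 346.] X [301. 301.]
```

>>> move_arm(
  motion="-1 -0.02 0 0.003 0;-1 -0.042 0 0.006 0;-1 -0.062 0 0.008 0;-1 -0.083 0 0.01 0;-1 -0.104 0 0.012 0;-1 -0.124 0 0.016 0;-1 -0.144 0 0.02 0;-1 -0.163 0 0.025 0;-1 -0.183 0 0.032 0;-1 -0.202 0 0.039 0;-1 -0.221 0 0.047 0;-1 -0.24 0 0.056 0",
)

```text
time: 24.55
position: [0.5674, -0.2085, 0.1046]
tool_rot: [0.996, 0.094, -0.0, -0.001]
ft_force: [0.9, 1.0, 0.6]
grip_width: 0.0479
grip_force: 5.0
```

```bash
python3 m2.py
```

```text
tcp L,X,z [ 15.9  -0.9 104.2]
30.0 10 L [-2. 56.] X [-3. 17.]
40.0 7 L [50. 70.] X [15. 20.]
50.0 19 L [55. 81.] X [19. 20.]
60.0 81 L [48. 91.] X [-23.  20.]
70.0 135 L [43. 88.] X [-24.  20.]
80.0 144 L [40. 80.] X [-23.  20.]
90.0 129 L [31. 72.] X [-22.  20.]
100.0 138 L [30. 65.] X [-23.  21.]
110.0 133 L [32. 57.] X [-22.  20.]
120.0 117 L [34. 50.] X [-22.  21.]
130.0 107 L [34. 42.] X [-23.  18.]
140.0 37 L [30. 35.] X [-24.   2.]
170.0 3 L [54. 57.] X [25. 41.]
180.0 3 L [50. 55.] X [17. 25.]
190.0 1 L [56. 56.] X [26. 26.]
740.0 3 L [346. 346.] X [301. 301.]
```

>>> move_arm(
  motion="-1 -0.018 0 0.01 0;-1 -0.036 0 0.02 0;-1 -0.054 0 0.032 0;-1 -0.07 0 0.044 0;-1 -0.086 0 0.057 0;-1 -0.102 0 0.071 0;-1 -0.117 0 0.085 0;-1 -0.132 0 0.1 0;-1 -0.145 0 0.115 0;-1 -0.159 0 0.131 0;-1 -0.172 0 0.147 0;-1 -0.184 0 0.163 0",
)

```text
time: 25.6
position: [0.5318, -0.216, 0.072]
tool_rot: [0.996, 0.094, 0.0, 0.0]
ft_force: [-0.3, 0.3, -0.7]
grip_width: 0.0477
grip_force: 5.0
```

```bash
python3 m2.py
```

```text
tcp L,X,z [-20.1  -0.4  71.3]
30.0 8 L [-7. 53.] X [ 9. 18.]
40.0 5 L [55. 64.] X [18. 21.]
50.0 25 L [32. 66.] X [19. 21.]
60.0 50 L [12. 70.] X [19. 21.]
70.0 176 L [-3. 76.] X [-23.  21.]
80.0 277 L [ 1. 66.] X [-23.  21.]
90.0 259 L [ 3. 43.] X [-23.  21.]
100.0 223 L [-1. 22.] X [-23.  20.]
110.0 50 L [-7.  3.] X [-23.   6.]
140.0 6 L [14. 20.] X [19. 40.]
150.0 4 L [15. 20.] X [ 7. 27.]
160.0 1 L [19. 19.] X [26. 26.]
740.0 4 L [346. 346.] X [301. 301.]
```

>>> move_arm(
  motion="-1 -0.01 0 0.017 0;-1 -0.02 0 0.034 0;-1 -0.03 0 0.052 0;-1 -0.038 0 0.07 0;-1 -0.045 0 0.088 0;-1 -0.05 0 0.105 0;-1 -0.054 0 0.12 0;-1 -0.057 0 0.132 0;-1 -0.057 0 0.132 0;-1 -0.057 0 0.132 0",
)

```text
time: 26.48
position: [0.5209, -0.218, 0.0456]
tool_rot: [0.996, 0.094, -0.0, -0.0]
ft_force: [-0.4, 0.1, -1.0]
grip_width: 0.0477
grip_force: 5.0
```

```bash
cat > m3.py <<'E'
from h import *
def fit(n,roi):
    im,d,m=cam(n); mk=hsvmask(im,(38,50,15),(90,255,255),roi); v,u=np.nonzero(mk); p=cloud(m,np.c_[u,v],d[v,u])-S
    Q=np.c_[p@LX,p@XT,p[:,2]]*1000; Q=Q[(Q[:,2]>25)&(Q[:,2]<140)]
    T=Q[Q[:,2]>60]; A=np.c_[T[:,0],T[:,1],np.ones(len(T))]; w=np.ones(len(T),bool)
    for _ in range(5): c=np.linalg.lstsq(A[w],T[w,2],rcond=None)[0]; w=abs(A@c-T[:,2])<3
    r=cv2.minAreaRect(T[w][:,:2].astype(np.float32)); print(n,"top plane slope L,X",c[:2].round(3),"z@0",c[2].round(1),"in",w.sum(),"rect",np.round(r[0],1),np.round(r[1],1),round(r[2],1),"ext",np.percentile(T[w],[1,99],axis=0).round(0).tolist())
o=robot.get_obs();t=o["position"]-S;print(round(o["time"],2),(np.array([t@LX,t@XT,t[2]])*1000).round(1))
fit("scene",(100,100,330,330)); fit("top",(230,150,400,270))
E
python3 m3.py
```

```text
26.48 [-30.6  -0.2  45.6]
scene top plane slope L,X [-0.124 -0.01 ] z@0 81.6 in 712 rect [25.2 -1.9] [85.9 46.7] 0.1 ext [[-16.0, -24.0, 71.0], [67.0, 20.0, 85.0]]
top top plane slope L,X [-0.095  0.026] z@0 79.7 in 150 rect [41.6 -2.4] [47.6 41.4] 8.8 ext [[20.0, -22.0, 72.0], [64.0, 21.0, 80.0]]
```

The bar is almost flat: the slope along L is about 0.11, it is centred within about 3 mm, and its foot is on the slip. I'll lower a little more, hold, and release.

>>> move_arm(
  motion="-1 -0.002 0 0.006 0;-1 -0.003 0 0.013 0;-1 -0.003 0 0.013 0;-1 -0.003 0 0.013 0;-1 -0.003 0 0.013 0;0.12 -0.003 0 0.013 0;0.14 -0.003 0 0.013 0;0.2 -0.003 0 0.013 0;0.3 -0.003 0 0.01 0;0.35 -0.003 0 0.01 0;0.35 -0.003 0 0.01 0",
  newtons=4,
)

```text
time: 27.5
position: [0.5203, -0.2182, 0.0441]
tool_rot: [0.996, 0.094, 0.0, 0.0]
ft_force: [-0.2, -0.3, -0.4]
grip_width: 0.0577
grip_force: 0.0
```

```bash
python3 m3.py
```

```text
27.5 [-31.2  -0.2  44.1]
scene top plane slope L,X [-0.005 -0.012] z@0 73.3 in 689 rect [20.6 -1.9] [89.2 46.8] 0.5 ext [[-21.0, -24.0, 70.0], [63.0, 21.0, 76.0]]
top top plane slope L,X [-0.028 -0.028] z@0 73.8 in 139 rect [40.2 -0.5] [44.4 44.7] 7.6 ext [[19.0, -22.0, 70.0], [61.0, 22.0, 76.0]]
```

>>> move_arm(
  motion="0.6 0 0 -0.02 0;0.6 0 0 -0.15 0;0.6 0 0 -0.35 0;0.6 -0.1 0 -0.55 0;0.6 -0.3 0 -0.75 0;0.6 -0.5 0 -0.8 0;0.6 -0.6 0 -0.8 0;0.6 -0.6 0 -0.8 0",
)

```text
time: 28.27
position: [0.3976, -0.2401, 0.2057]
tool_rot: [0.996, 0.093, -0.001, -0.0]
ft_force: [-0.4, 0.3, -0.1]
grip_width: 0.0694
grip_force: 0.0
```

```bash
python3 m3.py; python3 - <<'E'
from h import *
D={}
for n,roi in(("scene",(100,160,330,330)),("top",(280,170,390,245))):
    im,d,m=cam(n); D[n]=im; h=cv2.cvtColor(im,cv2.COLOR_RGB2HSV)
    v,u=np.mgrid[roi[1]:roi[3],roi[0]:roi[2]].reshape(2,-1); dd=d[v,u]; g=dd>0; P=cloud(m,np.c_[u,v][g],dd[g]); hs=h[v,u][g]; Q=np.c_[(P-S)@LX,(P-S)@XT,P[:,2]]*1000
    for k,mk in(("mauve",(hs[:,0]>135)&(hs[:,0]<165)&(hs[:,1]>30)),("cream",(hs[:,0]>18)&(hs[:,0]<32)&(hs[:,1]>30)&(hs[:,2]>100)),("soap",(hs[:,0]>38)&(hs[:,0]<90)&(hs[:,1]>50))):
        T=Q[mk&(Q[:,2]>66)&(Q[:,2]<78)&(abs(Q[:,0])<90)&(abs(Q[:,1])<140)]; r=cv2.minAreaRect(T[:,:2].astype(np.float32)); print(n,k,len(T),np.percentile(T[:,:2],[1,99],axis=0).mean(0).round(1),np.round(r[0],1),np.round(r[1],1),round(r[2],1))
    T=Q[(hs[:,0]>6)&(hs[:,0]<20)&(hs[:,1]>90)&(abs(Q[:,2]-33)<5)&(abs(Q[:,1])<42)&(abs(Q[:,0])<85)]; print(n,"cork",len(T),np.percentile(T[:,:2],[1,99],axis=0).round(1).tolist())
im=D["scene"][190:340,120:270]; b=D["top"][160:260,250:400]
cv2.imwrite("pics/fin.png",cv2.convertScaleAbs(np.hstack([cv2.resize(im,(400,400)),cv2.resize(b,(400,400))])[:,:,::-1],alpha=1.5))
E
```

```text
28.27 [-155.9   -1.8  205.7]
scene top plane slope L,X [-0.001 -0.015] z@0 73.3 in 942 rect [ 4.9 -1.9] [ 46.5 118.9] 89.7 ext [[-53.0, -24.0, 70.0], [63.0, 21.0, 76.0]]
top top plane slope L,X [0.007 0.014] z@0 72.8 in 528 rect [1.4 0.6] [ 46.8 118.4] 89.0 ext [[-56.0, -22.0, 70.0], [59.0, 24.0, 76.0]]
scene mauve 761 [   4.3 -103.1] [   3.8 -103.8] [116.7  47.2] 1.6
scene cream 1188 [ 2.1 97. ] [ 1.2 96.6] [ 46.9 118.6] 89.5
scene soap 992 [ 5.4 -1.5] [ 4.6 -2.1] [119.5  47.4] 0.3
scene cork 692 [[-70.1, -38.4], [78.8, 41.2]]
top mauve 641 [   1.3 -101. ] [   1.2 -100.5] [118.8  47.8] 1.2
top cream 604 [-0.6 99. ] [-0.7 74.1] [119.1  97.4] 0.1
top soap 661 [1.6 1.3] [1.7 1.2] [ 48.3 119.3] 89.7
top cork 482 [[-73.9, -41.7], [75.2, 41.2]]
```

View pics/fin.png

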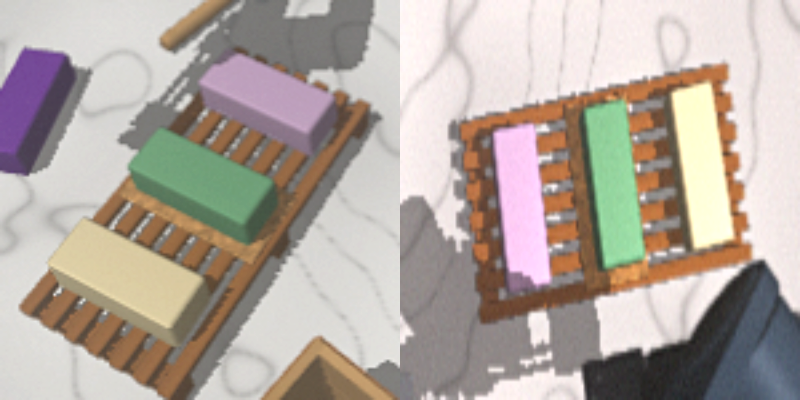

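The final view shows the bar flat on the cork, top up, parallel to its neighbours and centred within about 3 mm. To make sure of the "held while set down" step, I'll grip it briefly at its middle, let go and retreat.

```bash
python3 - <<'E'
from h import *
go(S+.002*LX+[0,0,.14],XT); go(S+.002*LX+[0,0,.048],XT)
E
```

```text
t 28.47 pos [ 0.4032 -0.241   0.2041] shift [ 0.762 -0.001  0.321] turn -0.0
t 28.47 pos [ 0.4032 -0.241   0.2041] shift [ 0.762 -0.002  0.781] turn -0.0
```

>>> move_arm(
  motion="0.6 0.2 0 0.05 0;0.6 0.4 0 0.1 0;0.6 0.6 0 0.15 0;0.6 0.762 0 0.25 0;0.6 0.762 0 0.3 0;0.6 0.762 0 0.4 0;0.6 0.762 0 0.55 0;0.6 0.762 0 0.68 0;0.6 0.762 0 0.76 0;0.6 0.762 0 0.775 0;0.6 0.762 0 0.775 0",
)

```text
time: 29.38
position: [0.5514, -0.211, 0.0469]
tool_rot: [0.995, 0.095, -0.002, -0.001]
ft_force: [-0.4, 0.5, 0.2]
grip_width: 0.0699
grip_force: 0.0
```

>>> move_arm(
  motion="-1 0 0 0 0;-1 0 0 0 0;-1 0 0 0 0;-1 0 0 0 0;-1 0 0 0 0;-1 0 0 0 0;-1 0 0 0 0;-1 0 0 0 0;-1 0 0 0 0;-1 0 0 0 0",
  newtons=6,
)

```text
time: 30.22
position: [0.5527, -0.2124, 0.0501]
tool_rot: [0.996, 0.094, 0.001, 0.001]
ft_force: [-0.2, 1.6, 6.5]
grip_width: 0.048
grip_force: 6.0
```

>>> move_arm(
  motion="0.2 0 0 0 0;0.4 0 0 0 0;0.6 0 0 0 0;0.6 0 0 0 0;0.6 0 0 -0.1 0;0.6 0 0 -0.3 0;0.6 0 0 -0.5 0;0.6 -0.2 0 -0.7 0;0.6 -0.4 0 -0.8 0;0.6 -0.6 0 -0.8 0;0.6 -0.6 0 -0.8 0;0.6 -0.6 0 -0.8 0",
)

```text
time: 31.22
position: [0.4311, -0.2343, 0.2095]
tool_rot: [0.996, 0.093, -0.001, -0.0]
ft_force: [0.4, 0.3, 0.0]
grip_width: 0.0694
grip_force: 0.0
```

```bash
python3 m3.py
```

```text
31.22 [-121.8   -1.2  209.5]
scene top plane slope L,X [ 0.001 -0.015] z@0 73.2 in 923 rect [ 5.4 -2.2] [117.6  46.7] 0.2 ext [[-51.0, -24.0, 70.0], [63.0, 21.0, 76.0]]
top top plane slope L,X [-0.     0.005] z@0 72.6 in 545 rect [1.9 1.4] [118.5  47.3] 0.5 ext [[-56.0, -22.0, 70.0], [60.0, 24.0, 75.0]]
```

```bash
python3 -c "
from rig import robot
print(robot.hand_in())"
```

```text
the job is handed in; nothing more can be done
None
```

The green soap is out of the mould and lying flat, top up and let go on the cork slip, centred within about 3 mm and aligned along the slip by my camera measurements; I handed in at about 31 s and got no verdict back.

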